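# Right and charge the fallen crucibles, then flux them

## Task

The crucibles have been knocked over: stand every one of them upright, with its whole foot on the cream kiln board, and put one copper piece and one silver piece from the tray into each. When all are standing and charged, press the flux sprayer's red nozzle cap fully down and let it come back up. Do not shift the pliers, the scriber or the steel block, and leave any spare pieces of metal out of the crucibles.

Things in the scene. Friction and masses are not known exactly. Their poses are not given: they have to be found in the camera images.
- crucible_a: Dark graphite crucible, an open round pot: 60 mm tall, outside diameter 40 mm at the foot widening to 50 mm at the mouth, wall 4.5 mm, floor 6 mm thick, 100 to 180 g. Origin: centre of the underside of its foot; its z axis runs from foot to mouth. It starts fallen on its side on the bench with its mouth roughly towards the robot. Two or three of the three crucibles are present; None if absent.
- crucible_b: Another crucible, exactly like crucible_a (None if absent).
- crucible_c: Another crucible, exactly like crucible_a (None if absent).
- crucible_a_in (a point): Middle of the hollow of crucible_a, on its axis 30 mm above the underside of its foot (None if absent). The hollow is 31 mm wide at its floor, 41 mm at the mouth.
- crucible_b_in (a point): Middle of the hollow of crucible_b, on its axis 30 mm above the underside of its foot (None if absent). The hollow is 31 mm wide at its floor, 41 mm at the mouth.
- crucible_c_in (a point): Middle of the hollow of crucible_c, on its axis 30 mm above the underside of its foot (None if absent). The hollow is 31 mm wide at its floor, 41 mm at the mouth.
- copper_a: Sawn piece of square red copper bar, 12 x 12 x 15 mm, about 20 g. Origin at its centre, z along its 15 mm length. Starts standing in one of the tray's pockets, 8 mm of it showing above the tray top. Which pocket varies.
- silver_a: Sawn piece of square bright silver bar, 12 x 12 x 15 mm, about 20 g. Origin at its centre, z along its 15 mm length. Starts standing in one of the tray's pockets, 8 mm of it showing above the tray top. Which pocket varies.
- copper_b: Another piece exactly like copper_a.
- silver_b: Another piece exactly like silver_a.
- copper_c: Another piece exactly like copper_a.
- silver_c: Another piece exactly like silver_a.
- board: Fixed cream ceramic kiln board lying on the bench, 150 (x) x 270 (y) x 15 (z) mm; it does not move when pushed. Origin: centre of its underside, so its top is 15 mm up.
- tray: Fixed light wood pocket tray, 142 (x) x 100 (y) x 14 (z) mm, with six square pockets 19 mm wide and 7 mm deep at x = -44, 0, 44 and y = -22, 22 mm. Origin: centre of its underside.
- flux_bottle: Flux sprayer: amber bottle 62 mm in diameter, bolted to the bench by a 100 x 100 x 6 mm foot plate behind the board, 186 mm high with its cap. It does not move. Origin: centre of the foot plate's underside.
- flux_cap (a joint): Travel in m of the sprayer's red nozzle cap: 0 = up, 0.008 = fully down. A spring holds it up: about 3 N to start it, about 8.5 N fully down; it comes back up when let go.
- flux_cap_top (a point): Centre of the flat top of the red nozzle cap, 30 mm in diameter, 186 mm above the bench when up. Press it straight down here.
- pliers: Bystander: small pliers with yellow handles lying on the bench, about 135 mm long, 14 mm high. Origin near the middle, underneath.
- scriber: Bystander: brass-handled scriber, about 125 mm long, 10 mm thick, lying on the bench. Origin near its middle.
- block: Bystander: steel bench block, 80 x 80 x 22 mm. Origin: centre of its underside.
Not all that is in view belongs to the job. Of the things that look like the flux_bottle, the middle-sized one is meant.

How it is judged (in metres and radians):
On the way, in this order (a step that is already met when the one before it is completed fails the run):
1. every crucible stands upright on the board with one copper and one silver piece in it (angle between each of crucible_a, crucible_b, crucible_c's own z axis and vertical below 0.12 rad and x of crucible_a in the frame of board between -0.058 and 0.058 m and y of crucible_a in the frame of board between -0.118 and 0.118 m and z of crucible_a in the frame of board between 0.01 and 0.02 m and distance between any of copper_a, copper_b, copper_c and crucible_a_in below 0.024 m and not (distance between each of copper_a, copper_b and crucible_a_in below 0.024 m) and not (distance between each of copper_a, copper_c and crucible_a_in below 0.024 m) and not (distance between each of copper_b, copper_c and crucible_a_in below 0.024 m) and distance between any of silver_a, silver_b, silver_c and crucible_a_in below 0.024 m and not (distance between each of silver_a, silver_b and crucible_a_in below 0.024 m) and not (distance between each of silver_a, silver_c and crucible_a_in below 0.024 m) and not (distance between each of silver_b, silver_c and crucible_a_in below 0.024 m) and x of crucible_b in the frame of board between -0.058 and 0.058 m and y of crucible_b in the frame of board between -0.118 and 0.118 m and z of crucible_b in the frame of board between 0.01 and 0.02 m and distance between any of copper_a, copper_b, copper_c and crucible_b_in below 0.024 m and not (distance between each of copper_a, copper_b and crucible_b_in below 0.024 m) and not (distance between each of copper_a, copper_c and crucible_b_in below 0.024 m) and not (distance between each of copper_b, copper_c and crucible_b_in below 0.024 m) and distance between any of silver_a, silver_b, silver_c and crucible_b_in below 0.024 m and not (distance between each of silver_a, silver_b and crucible_b_in below 0.024 m) and not (distance between each of silver_a, silver_c and crucible_b_in below 0.024 m) and not (distance between each of silver_b, silver_c and crucible_b_in below 0.024 m) and x of crucible_c in the frame of board between -0.058 and 0.058 m and y of crucible_c in the frame of board between -0.118 and 0.118 m and z of crucible_c in the frame of board between 0.01 and 0.02 m and distance between any of copper_a, copper_b, copper_c and crucible_c_in below 0.024 m and not (distance between each of copper_a, copper_b and crucible_c_in below 0.024 m) and not (distance between each of copper_a, copper_c and crucible_c_in below 0.024 m) and not (distance between each of copper_b, copper_c and crucible_c_in below 0.024 m) and distance between any of silver_a, silver_b, silver_c and crucible_c_in below 0.024 m and not (distance between each of silver_a, silver_b and crucible_c_in below 0.024 m) and not (distance between each of silver_a, silver_c and crucible_c_in below 0.024 m) and not (distance between each of silver_b, silver_c and crucible_c_in below 0.024 m)), for 0.2 s.
2. with all crucibles standing charged, the nozzle cap is pressed fully down (at least 7 of 8 mm) (all of step 1 and value of joint flux_cap above 0.007 m), for 0.05 s.
At the end, for the whole second after the job is handed in: Every crucible stands upright (within 0.12 rad), its foot wholly on the board (centre within 58 mm of the board's in board x, 118 mm in y), with exactly one copper and one silver piece inside below the rim; the cap is back up (within 1.5 mm); all at rest (all of step 1 and value of joint flux_cap below 0.0015 m and linear speed of each of crucible_a, crucible_b, crucible_c, copper_a, copper_b, copper_c, silver_a, silver_b, silver_c below 0.02 m/s); the robot touches nothing.
It fails at once if the pliers is moved by more than 20 mm (distance of pliers from where it was at the start of the episode above 0.02 m).
It fails at once if the scriber is moved by more than 20 mm (distance of scriber from where it was at the start of the episode above 0.02 m).
It fails at once if the block is moved by more than 20 mm (distance of block from where it was at the start of the episode above 0.02 m).
Of crucible_a, crucible_b, crucible_c only 2 to 3 are there at a start; the rules pass over those that are not, and their reading is None.
At some moment in a run one of crucible_a, crucible_b, crucible_c may be knocked a few centimetres aside while the robot is not near it.
Once in a run the grip may slacken for a moment while it holds something.
It also fails if it takes over 210 s, if anything falls off the work surface, if the arm or the gripper's body presses on something with over 40 N, if the wrist force passes 120 N, or if a joint passes its speed limit or range.

## Robot

A 6-joint arm with a two-finger parallel gripper is mounted at the origin on the work surface. World frame = base frame: x ahead of the robot, y to its left, z up, the work surface at z = 0. Lengths are in mm, angles in rad, forces in N, time in s.
With the tool pointing down it reaches from about 275 to 750 mm from the base axis. Payload 10.2 kg.
Tool frame: the origin (TCP) lies on the centre line of the jaws, within the pads' length; the fingertips stand 25 mm ahead of it and the grasp point (between the pads) lies 6 mm ahead of it; x points along the fingers, y is the direction in which the jaws open and shut, and the axes are right-handed (so a half turn about x gives the same grasp; the last joint's range is limited). The gripper opens to 88 mm and grips with 3 to 60 N. Pads are 18 mm wide; open, the fingers measure 123 mm over their backs; the gripper's body (75 mm by 187 mm) begins 45 mm behind the grasp point.
Start: joints at [-1.387, 0.313, 1.498, -0, 1.331, -0.223], TCP at [207.716, -482.167, 263.72] pointing down, gripper open.
Joint ranges: [-2.94, 2.94], [-0.97, 2.17], [0.19, 2.56], [-1.23, 4.37], [0.02, 3.11], [-2.88, 2.88]. Speed limits (rad/s): [2.39, 2.39, 3.01, 3.14, 3.14, 3.14].

## Interface

Orientations are given as a rotation vector (axis times angle).
In Python, from plant import ctrl gives the robot as it stands.
- The arm moves only by the tool carry_out, never from a script. Its argument "targets" is a list of rows, each a list of 7 numbers: the opening, from 0 (shut) to 1 (fully open), then the shift along the tool's x, y, z scaled (see below), then the turn, a rotation vector about the tool's x, y, z scaled (see below). In form: [[grip, dx, dy, dz, ax, ay, az], ...]. A call has exactly 10 rows; each row is the pose to reach, as a shift and turn from the pose commanded when the call began, along the tool's axes at that moment, turning the shorter way round; what a row does not reach only later rows make up. The controller multiplies each number of a shift by 250 mm and each number of a turn by 2 pi rad. A row lasts 1/10 s, in which the tool goes at most 50 mm and 8.59 degrees, less where a joint would pass 70% of its speed; a pose out of reach is approached as far as the arm can. A call with a number of a shift or a turn outside -1 to 1 is refused whole. A call with a gripper value outside its range is refused whole. The fingers move at their own pace and stop on an object; the grip force is fixed at half the most. Time passes only in rows, so rows that repeat a pose let the fingers close, or fill a call up. It gives the time, the measured TCP pose, the force and the opening at its end, in the units of the state.
- ctrl.get_obs(): the state, without advancing time (a new reading comes with each control period).
- ctrl.snapshot(name): name is "side" or "top" or "wrist"; returns a dict with "frame" (480x640x3 uint8, blue, green, red), "intrinsics" (3x3 intrinsics, pixels), "R" (3x3) and "t" (3): a world point X has camera coordinates R X + t. Camera axes: x right, y down, z forward; pixel columns grow to the right and rows downward; lengths in mm; the calibration is good to about 2 mm. A picture is of the moment at which its call begins. There is no depth.
- ctrl.finish_job(): hands the job in, once; it reports no verdict.
Trained networks look in a picture, given as the dict that the camera call returned (one of the last four; its "shot" number tells which), for a name from the list of things; names that differ only in an ending like _2 or _b are one class to them, and where a whole thing is asked for, a point or a joint stands for the part that bears it (a point fixed in the world has none). Each returns a list of dicts, best first, with "p" (0 to 1); they miss things now and then, are a little off and sometimes report something else, mostly with a low value. They report only what shows in the picture. A call takes as long as a camera call. They do not tell look-alikes from the thing itself.
- ctrl.search_frame(query, picture): "position" ([column, row] in pixels, amid what is visible of it).
The state is a dict: "clock": time; "joint_pos": joint angles; "joint_vel": joint speeds; "joint_efforts": joint torques, N m; "eef_pos": TCP position; "eef_rot": TCP orientation; "ft_force": force on the tool from outside, world axes, zero at the start; "ft_torque": the same for the moment, N m; "width": finger opening in mm.
Only numpy, scipy, OpenCV 4.12 (cv2) and the standard library are available. Lean on these libraries where they do the work, as an engineer would, in place of code of your own. Each camera call takes 0.05 s, during which the arm holds its last target.

## Working session

There is one attempt and no reset: what is moved stays moved. The work goes in short steps, Python scripts to look and compute and a tool call to move; the robot and the scene stay as the last step left them, time stands still between calls to the robot, and variables do not carry over. Pictures are saved under pics/ and viewed, and the job is handed in when it is done.

Besides the shell and the picture viewer there is one more tool, called after "Call:" by a JSON object that holds its "api" and its "payload". carry_out: Moves the arm, as the interface text tells. Shifts and turns lie within -1 to 1; 1 stands for 250 mm of shift or 2 pi rad of turn. Its arguments: {"type":"object","properties":{"targets":{"type":"array"}},"required":["targets"]}

```bash
ls; mkdir -p pics; python3 - <<'E'
from plant import ctrl
import cv2
print(ctrl.get_obs())
for n in ["side","top","wrist"]:
    s=ctrl.snapshot(n); cv2.imwrite(f"pics/{n}0.png",s["frame"]); print(n,s["intrinsics"],s["R"],s["t"],s["shot"])
E
```

```text
pics
{'clock': 0.0, 'joint_pos': array([-1.38737547e+00,  3.13454414e-01,  1.49842078e+00,  3.25844410e-05,
        1.33100831e+00, -2.23394948e-01]), 'joint_vel': array([ 0.00087064,  0.00079086,  0.00065457, -0.00051502, -0.00091581,
        0.00017432]), 'joint_efforts': array([-8.69155010e-04, -4.02207971e+01, -2.52273327e+01,  6.94848807e-02,
        3.52599425e-02, -1.17487707e-04]), 'eef_pos': array([ 207.69424336, -481.94114122,  263.16493124]), 'eef_rot': array([ 1.99818056,  0.4134413 , -1.99806337]), 'ft_force': array([-0.38482251,  0.08546777, -0.81855288]), 'ft_torque': array([ 0.04014712, -0.03212594, -0.04990885]), 'width': 87.77756303085118}
side [[455.1926575    0.         318.34705454]
 [  0.         455.1926575  242.66280069]
 [  0.           0.           1.        ]] [[ 0.97485355 -0.2215229  -0.02425183]
 [-0.15158635 -0.57941325 -0.80081325]
 [ 0.16334665  0.78435189 -0.59842292]] [-546.82177408  236.52991227  939.96506887] 1
top [[452.94990076   0.         320.64418376]
 [  0.         452.94990076 236.16072758]
 [  0.           0.           1.        ]] [[ 0.01931401 -0.99941194  0.02833272]
 [-0.98865063 -0.02331346 -0.14841298]
 [ 0.14898624 -0.02514471 -0.98851952]] [ 21.96156646 586.70679866 890.64936538] 2
wrist [[421.11672494   0.         317.23658985]
 [  0.         421.11672494 246.70103882]
 [  0.           0.           1.        ]] [[ 0.3959781  -0.91825862 -0.00156451]
 [-0.87553202 -0.37806581  0.30084867]
 [-0.27684837 -0.11775971 -0.95367061]] [-525.43035693  -42.14450258  391.37667669] 3
```

View pics/top0.png

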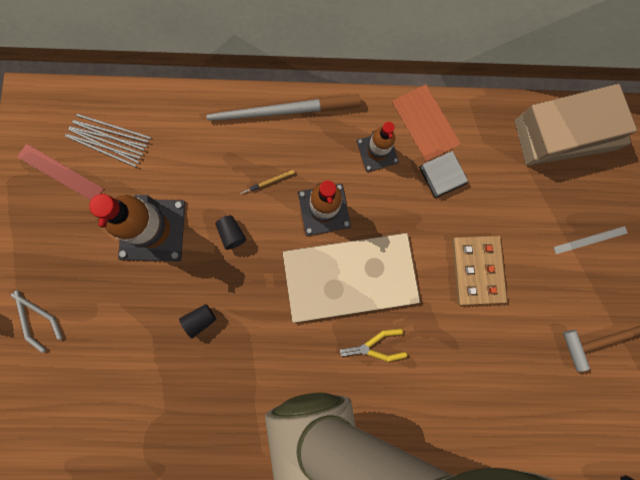

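View pics/side0.png

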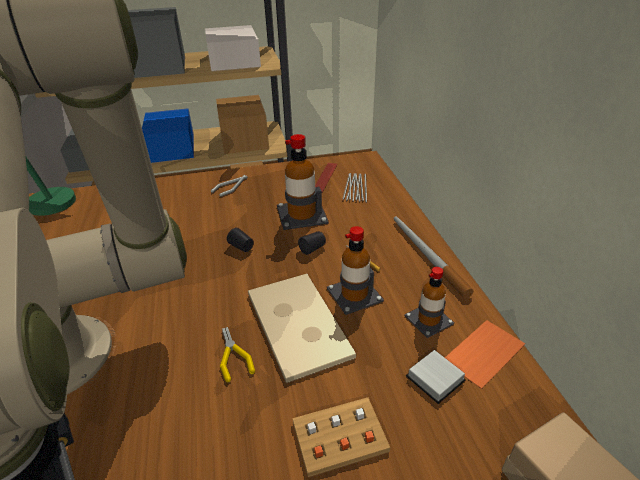

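View pics/wrist0.png

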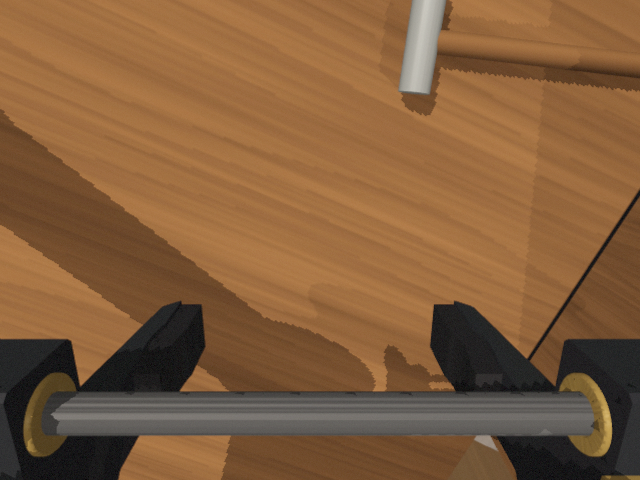

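```bash
cat > h.py <<'E'
import numpy as np, cv2
from scipy.spatial.transform import Rotation as Ro
from plant import ctrl
def ray(s,px):
    K,R,t=s["intrinsics"],np.array(s["R"]),np.array(s["t"])
    d=R.T@np.linalg.solve(K,[px[0],px[1],1.]); c=-R.T@t; return c,d
def atz(s,px,z):
    c,d=ray(s,px); return c+d*(z-c[2])/d[2]
def proj(s,X):
    p=s["intrinsics"]@(np.array(s["R"])@np.array(X,float)+np.array(s["t"])); return p[:2]/p[2]
def tri(rays):
    A=np.zeros((3,3));b=np.zeros(3)
    for c,d in rays:
        d=d/np.linalg.norm(d);P=np.eye(3)-np.outer(d,d);A+=P;b+=P@c
    return np.linalg.solve(A,b)
def save(name,img): cv2.imwrite(f"pics/{name}.png",img)
def crop(s,name,x0,y0,x1,y1,f=4):
    im=s["frame"][max(0,y0):y1,max(0,x0):x1]; save(name,cv2.resize(im,None,fx=f,fy=f,interpolation=cv2.INTER_CUBIC))
def Rtool(a,y):  # columns tool x (approach), y (jaw), z
    a=np.array(a,float);a/=np.linalg.norm(a);y=np.array(y,float);y-=a*(a@y);y/=np.linalg.norm(y)
    return np.column_stack([a,y,np.cross(a,y)])
def rel(pos,R,p0=None,R0=None):
    o=ctrl.get_obs()
    if p0 is None:p0=np.array(o["eef_pos"])
    if R0 is None:R0=Ro.from_rotvec(o["eef_rot"]).as_matrix()
    d=R0.T@(np.array(pos)-p0)/250; r=Ro.from_matrix(R0.T@R).as_rotvec()/(2*np.pi)
    return np.r_[d,r]
def cur():
    o=ctrl.get_obs(); return np.array(o["eef_pos"]),Ro.from_rotvec(o["eef_rot"]).as_matrix(),o
E
python3 - <<'E'
from h import *
np.set_printoptions(precision=3,suppress=True)
p,R,o=cur(); print(R)
s=ctrl.snapshot("side");t=ctrl.snapshot("top")
for q in ["crucible_a","copper_a","silver_a","board","tray","flux_bottle","flux_cap","flux_cap_top","pliers","scriber","block"]:
    for n,c in (("side",s),("top",t)):
        print(q,n,[(np.round(d["position"]),round(d["p"],2)) for d in ctrl.search_frame(q,c)])
for px in [(284,248),(408,235),(419,297),(293,321)]: print("board",atz(t,px,15))
for px in [(454,237),(501,236),(507,303),(459,305)]: print("tray",atz(t,px,14))
for px in [(230,232),(198,321)]: print("cru",atz(t,px,22))
for px in [(470,250),(489,248),(470,270),(491,269),(473,291),(493,290)]: print("pc",atz(t,px,22))
crop(t,"c1",160,190,270,350)
crop(s,"c2",200,210,350,270)
E
```

```text
[[-0.     0.396 -0.918]
 [ 0.001 -0.918 -0.396]
 [-1.    -0.001 -0.   ]]
crucible_a side [(array([241., 240.]), 0.92), (array([313., 245.]), 0.76), (array([230., 354.]), 0.72)]
crucible_a top [(array([196., 320.]), 0.94), (array([228., 233.]), 0.93), (array([378., 351.]), 0.35)]
copper_a side [(array([339., 444.]), 0.58), (array([316., 450.]), 0.48), (array([361., 414.]), 0.42), (array([374., 266.]), 0.42), (array([240., 241.]), 0.27)]
copper_a top [(array([491., 292.]), 0.44), (array([491., 269.]), 0.39), (array([489., 249.]), 0.38)]
silver_a side [(array([336., 422.]), 0.66), (array([358., 231.]), 0.22)]
silver_a top [(array([469., 248.]), 0.59), (array([471., 290.]), 0.56)]
board side [(array([299., 329.]), 0.68)]
board top [(array([351., 283.]), 0.66)]
tray side [(array([338., 438.]), 0.93)]
tray top [(array([480., 270.]), 0.57)]
flux_bottle side [(array([431., 310.]), 0.91), (array([355., 277.]), 0.71), (array([302., 194.]), 0.56)]
flux_bottle top [(array([322., 212.]), 0.92), (array([142., 222.]), 0.92), (array([378., 149.]), 0.82)]
flux_cap side [(array([436., 274.]), 0.68), (
[... 553 characters left out ...]
array([375., 267.]), 0.5), (array([312., 244.]), 0.28)]
scriber top [(array([271., 183.]), 0.56)]
block side [(array([435., 374.]), 0.57)]
block top [(array([443., 176.]), 0.81)]
board [563.278 110.75   15.   ]
board [ 597.309 -152.982   15.   ]
board [ 466.29  -174.931   15.   ]
board [411.988  87.46   15.   ]
tray [ 595.471 -252.425   14.   ]
tray [ 600.051 -354.536   14.   ]
tray [ 457.465 -361.544   14.   ]
tray [ 451.331 -259.435   14.   ]
cru [593.685 224.638  22.   ]
cru [408.708 280.492  22.   ]
pc [ 567.137 -283.351   22.   ]
pc [ 572.343 -324.236   22.   ]
pc [ 524.688 -282.074   22.   ]
pc [ 527.759 -326.875   22.   ]
pc [ 480.845 -287.089   22.   ]
pc [ 483.781 -329.477   22.   ]
```

View pics/c1.png

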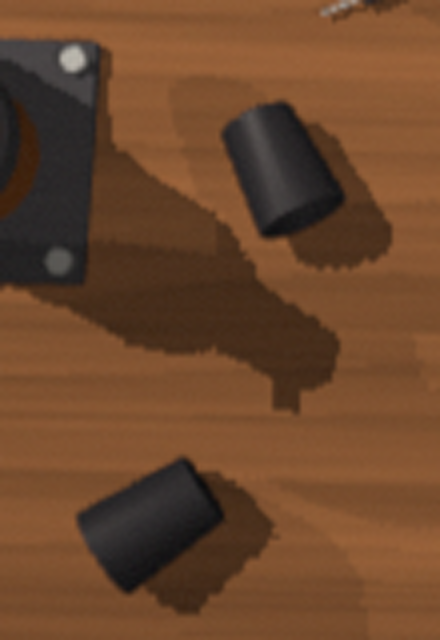

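View pics/c2.png

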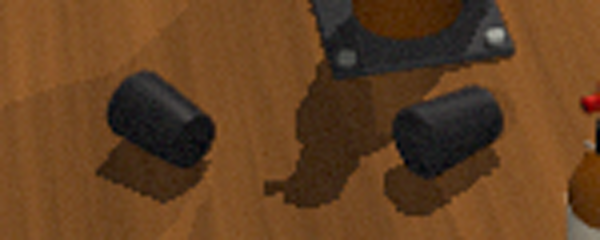

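```bash
python3 - <<'E'
from h import *
s=ctrl.snapshot("side");t=ctrl.snapshot("top")
def e(im): return np.clip(255*(im/255.)**0.45,0,255).astype(np.uint8)
a=cv2.resize(e(t["frame"][215:250,210:250]),(320,280),interpolation=cv2.INTER_CUBIC)
b=cv2.resize(e(t["frame"][303:338,178:218]),(320,280),interpolation=cv2.INTER_CUBIC)
c=cv2.resize(e(s["frame"][225:260,220:260]),(320,280),interpolation=cv2.INTER_CUBIC)
d=cv2.resize(e(s["frame"][225:260,292:332]),(320,280),interpolation=cv2.INTER_CUBIC)
save("c3",np.vstack([np.hstack([a,b]),np.hstack([d,c])]))
E
```

```text
(no output)
```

View pics/c3.png

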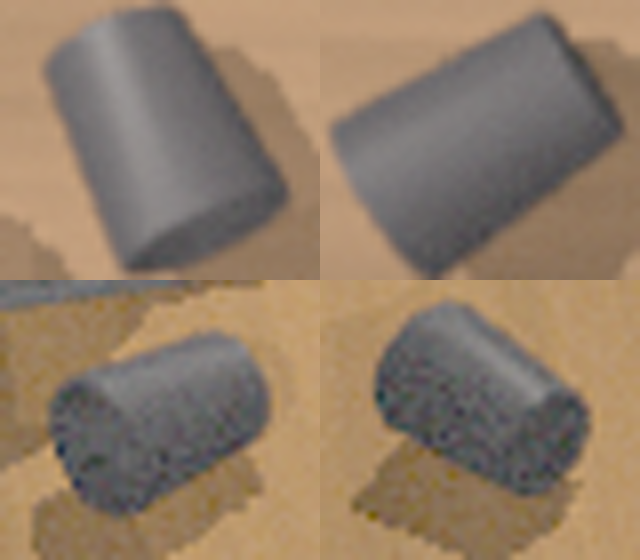

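```bash
cat >> h.py <<'E'
from scipy.optimize import minimize
def cone_pts(pos,axis):
    axis=np.array(axis,float);axis/=np.linalg.norm(axis)
    u=np.cross(axis,[0.3,0.9,0.31]);u/=np.linalg.norm(u);v=np.cross(axis,u)
    th=np.linspace(0,2*np.pi,48,endpoint=False);c=np.outer(np.cos(th),u)+np.outer(np.sin(th),v)
    return np.vstack([pos+20*c,pos+60*axis+25*c])
def lying(x,y,yaw): # x,y = centre (mid axis) ; m dir yaw
    al=np.arcsin(5/60.) # half cone approx
    al=np.arctan2(5,60)
    ax=np.array([np.cos(yaw)*np.cos(al),np.sin(yaw)*np.cos(al),np.sin(al)])
    c=np.array([x,y,20*np.cos(al)+30*np.sin(al)])
    return c-30*ax,ax
def sil(s,P,f=4,x0=0,y0=0,w=60,h=60):
    q=np.array([proj(s,p) for p in P]); q=((q-[x0,y0]+.5)*f-.5)
    m=np.zeros((h*f,w*f),np.uint8); cv2.fillConvexPoly(m,cv2.convexHull(np.round(q*16).astype(np.int32)),1,shift=4); return m
def darkmask(s,x0,y0,w=60,h=60,f=4,th=75):
    im=cv2.resize(s["frame"][y0:y0+h,x0:x0+w],None,fx=f,fy=f,interpolation=cv2.INTER_LINEAR).astype(int)
    sat=im.max(2)-im.min(2); m=((sat<24)&(im.max(2)<th)).astype(np.uint8)
    m=cv2.morphologyEx(m,cv2.MORPH_OPEN,np.ones((5,5)));m=cv2.morphologyEx(m,cv2.MORPH_CLOSE,np.ones((7,7)))
    n,l,st,ce=cv2.connectedComponentsWithStats(m)
    d=[np.hypot(*(ce[i]-[w*f/2,h*f/2])) if st[i][4]>40*f*f else 1e9 for i in range(1,n)]
    if not d:return m
    return (l==1+int(np.argmin(d))).astype(np.uint8)
def fit_lying(views,x,y,yaw):
    ms=[]
    for s,px in views:
        x0,y0=int(px[0])-30,int(px[1])-30; ms.append((s,x0,y0,darkmask(s,x0,y0)))
    def cost(v,cands=False):
        P=cone_pts(*lying(v[0],v[1],v[2])); c=0
        for i,(s,x0,y0,m) in enumerate(ms):
            k=sil(s,P+np.array([0,0,0]),4,x0,y0); c+=1-(k&m).sum()/max(1,(k|m).sum())
        return c/len(ms)
    best=None
    r=minimize(cost,[x,y,yaw],method="Nelder-Mead",options=dict(initial_simplex=[[x,y,yaw],[x+12,y,yaw],[x,y+12,yaw],[x,y,yaw+.3]],xatol=.05,fatol=1e-4))
    return r.x,r.fun,ms
E
python3 - <<'E'
from h import *
np.set_printoptions(precision=3,suppress=True)
s=ctrl.snapshot("side");t=ctrl.snapshot("top")
for (x,y,yaw,pt,ps) in [(594,225,np.arctan2(-50,-95),(230,232),(312,243)),(409,280,np.arctan2(-.82,.56),(198,321),(240,240))]:
  for k in (0,np.pi):
    for vs in ([(t,pt)],[(s,ps)],[(t,pt),(s,ps)]):
      r,f,ms=fit_lying(vs,x,y,yaw+k); print(k,len(vs),r,np.degrees(r[2]),round(f,4),[m[3].sum()/16 for m in ms])
E
```

```text
0 1 [595.279 225.682  -2.683] -153.73947540739047 0.1612 [np.float64(598.75)]
0 1 [596.456 226.4    -2.565] -146.93742274539053 0.0848 [np.float64(418.6875)]
0 2 [594.431 225.82   -2.614] -149.74713317131437 0.1264 [np.float64(598.75), np.float64(418.6875)]
3.141592653589793 1 [592.822 224.539   0.516] 29.59071063539502 0.1737 [np.float64(598.75)]
3.141592653589793 1 [593.167 222.911   0.209] 11.998306243500242 0.1318 [np.float64(418.6875)]
3.141592653589793 2 [593.037 223.556   0.335] 19.183423912635767 0.1602 [np.float64(598.75), np.float64(418.6875)]
0 1 [409.655 283.665  -0.835] -47.82774539781316 0.17 [np.float64(677.875)]
0 1 [408.122 285.629  -1.104] -63.28303725388941 0.1152 [np.float64(408.0)]
0 2 [408.145 283.722  -1.095] -62.712021201401114 0.1533 [np.float64(677.875), np.float64(408.0)]
3.141592653589793 1 [411.756 280.075   2.211] 126.68941934674395 0.0874 [np.float64(677.875)]
3.141592653589793 1 [411.508 280.611   2.149] 123.1371070358382 0.0967 [np.float64(408.0)]
3.141592653589793 2 [411.568 280.316   2.189] 125.41770312794067 0.0937 [np.float64(677.875), np.float64(408.0)]
```

```bash
cat >> h.py <<'E'
np.set_printoptions(precision=4,suppress=True)
def azR(az,tilt,jaw_az_off=0): pass
def down(yaw): # tool down, jaw y at azimuth yaw
    return Rtool([0,0,-1],[np.cos(yaw),np.sin(yaw),0])
def log():
    import json
    o=ctrl.get_obs()
    open("kin.jsonl","a").write(json.dumps([list(map(float,o[k])) for k in("joint_pos","eef_pos","eef_rot")])+"\n")
E
python3 - <<'E'
from h import *
log()
print(rel([400,-100,320],down(np.radians(-20))))
E
```

```text
[-0.2251 -1.0997 -1.3112 -0.1297  0.     -0.    ]
```

```bash
python3 - <<'E'
from h import *
print(rel([360,-280,330],down(np.radians(-36))))
p=np.array([360,-280,330.]);R=down(np.radians(-36))
print(rel([440,-60,330],down(np.radians(-6)),p,R))
print(rel([440,160,330],down(np.radians(20)),np.array([440,-60,330.]),down(np.radians(-6))))
E
```

```text
[-0.2651 -0.5017 -0.8794 -0.0853  0.     -0.    ]
[ 0.     -0.2584 -0.9    -0.0833  0.      0.    ]
[ 0.     -0.092  -0.8752 -0.0722  0.      0.    ]
```

Call:
{"api": "carry_out", "payload": {"targets": [[1,-0.05,-0.1,-0.17,-0.017,0,0],[1,-0.1,-0.2,-0.34,-0.034,0,0],[1,-0.16,-0.3,-0.52,-0.051,0,0],[1,-0.21,-0.4,-0.7,-0.068,0,0],[1,-0.26,-0.5,-0.88,-0.085,0,0],[1,-0.26,-0.5,-0.88,-0.085,0,0],[1,-0.26,-0.5,-0.88,-0.085,0,0],[1,-0.26,-0.5,-0.88,-0.085,0,0],[1,-0.26,-0.5,-0.88,-0.085,0,0],[1,-0.26,-0.5,-0.88,-0.085,0,0]]}}

```text
clock: 2.55
eef_pos: [359.6, -281.3, 328.3]
eef_rot: [1.658, 0.842, -1.658]
ft_force: [0.4, 0.0, -0.6]
width: 88.3
```

Call:
{"api": "carry_out", "payload": {"targets": [[1,0,-0.05,-0.17,-0.017,0,0],[1,0,-0.1,-0.34,-0.034,0,0],[1,0,-0.15,-0.52,-0.051,0,0],[1,0,-0.2,-0.7,-0.068,0,0],[1,0,-0.26,-0.9,-0.084,0,0],[1,0,-0.26,-0.9,-0.084,0,0],[1,0,-0.26,-0.9,-0.084,0,0],[1,0,-0.26,-0.9,-0.084,0,0],[1,0,-0.26,-0.9,-0.084,0,0],[1,0,-0.26,-0.9,-0.084,0,0]]}}

```text
clock: 3.55
eef_pos: [440.1, -61.4, 328.7]
eef_rot: [1.286, 1.158, -1.286]
ft_force: [-1.0, 0.7, -0.3]
width: 88.0
```

```bash
python3 - <<'E'
from h import *
log(); print(cur()[2]["joint_pos"])
az=np.radians(15); h=np.array([np.cos(az),np.sin(az),0])
print(rel([430,150,300],Rtool(h*.6-np.array([0,0,.8]),[-np.sin(az-.4),np.cos(az-.4),0])))
print(rel([430,150,300],Rtool(h*.6-np.array([0,0,.8]),[np.sin(az-.4),-np.cos(az-.4),0])))
E
```

```text
[-0.4033  0.0891  1.6032 -0.0001  1.4493 -0.2987]
[ 0.1147 -0.1286 -0.8367 -0.2467 -0.0485  0.1032]
[ 0.1147 -0.1286 -0.8367  0.2344  0.1021  0.048 ]
```

Call:
{"api": "carry_out", "payload": {"targets": [[1,0.01,-0.01,-0.08,-0.021,-0.004,0.009],[1,0.02,-0.03,-0.17,-0.042,-0.008,0.018],[1,0.03,-0.04,-0.25,-0.063,-0.012,0.026],[1,0.05,-0.05,-0.34,-0.083,-0.016,0.035],[1,0.06,-0.06,-0.42,-0.104,-0.02,0.044],[1,0.07,-0.08,-0.5,-0.125,-0.024,0.052],[1,0.08,-0.09,-0.58,-0.146,-0.028,0.061],[1,0.09,-0.1,-0.67,-0.166,-0.032,0.07],[1,0.1,-0.12,-0.75,-0.186,-0.037,0.078],[1,0.115,-0.13,-0.84,-0.205,-0.04,0.086]]}}

```text
clock: 4.55
eef_pos: [429.2, 152.2, 300.1]
eef_rot: [0.365, 1.018, -0.125]
ft_force: [1.0, 1.2, 0.6]
width: 87.7
```

```bash
python3 - <<'E'
from h import *
log(); print(cur()[2]["joint_pos"],cur()[:2])
for n in ("side","top","wrist"):
    save(n+"1",ctrl.snapshot(n)["frame"])
E
```

```text
[ 0.067  -0.1144  1.9669  0.046   0.7336 -1.1845] (array([429.2268, 152.2185, 300.1249]), array([[ 0.5242,  0.2701,  0.8076],
       [ 0.066 ,  0.9327, -0.3547],
       [-0.849 ,  0.2392,  0.4711]]))
```

View pics/top1.png

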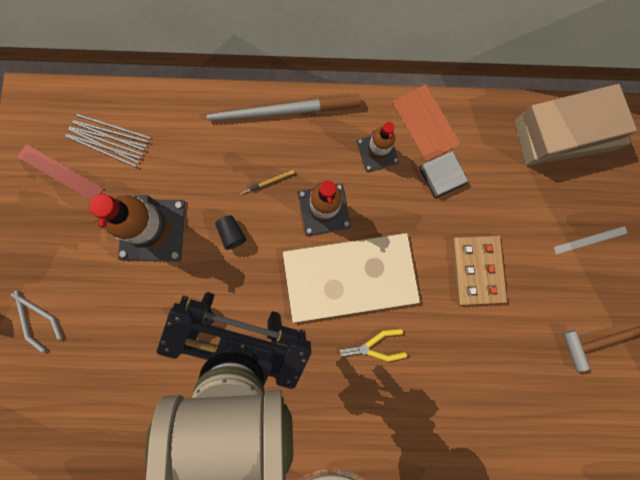

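View pics/wrist1.png

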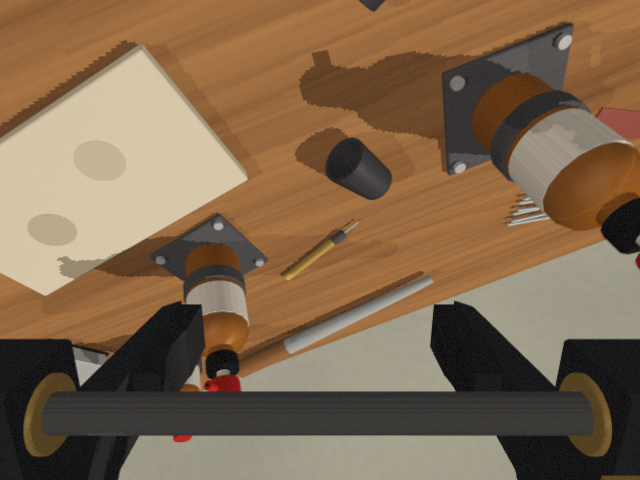

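View pics/side1.png

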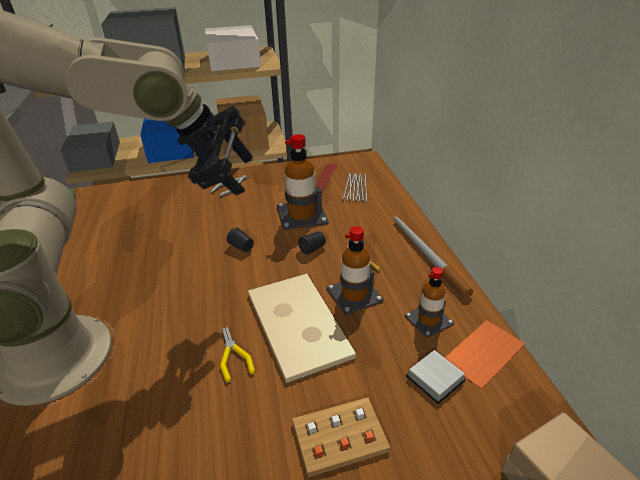

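```bash
cat > kin.py <<'E'
import numpy as np, json
from scipy.spatial.transform import Rotation as Ro
from scipy.optimize import least_squares
def fk(q,P):
    d1,b,L1,L2,Lt,a1=P[:6]
    R1=Ro.from_euler('z',q[0]).as_matrix();Ry=lambda a:Ro.from_euler('y',a).as_matrix()
    Rz=lambda a:Ro.from_euler('z',a).as_matrix()
    R2=R1@Ry(q[1]);R3=R1@Ry(q[1]+q[2]);R4=R3@Rz(q[3])@Ry(q[4])
    p=R1@np.array([a1,b,d1])+R2@np.array([0,0,L1])+R3@np.array([0,0,L2])+R4@np.array([0,0,Lt])
    return p,R4@Rz(q[5])
E
python3 - <<'E'
from kin import *
np.set_printoptions(precision=4,suppress=True)
D=[list(map(np.array,json.loads(l))) for l in open("kin.jsonl")]
for q,p,r in D:
    pp,R=fk(q,[0]*6); Rt=Ro.from_rotvec(r).as_matrix(); print(R[:,2],Rt[:,0]); print(R.T@Rt)
f=lambda P:np.concatenate([fk(q,P)[0]-p for q,p,r in D]+[0.01*(P-np.array([160,115,440,400,200,0]))])
s=least_squares(f,[160,115,440,400,200,0]);print(s.x,s.fun)
E
```

```text
[-0. -0. -1.] [-0. -0. -1.]
[[-0. -1. -0.]
 [-0.  0. -1.]
 [ 1. -0.  0.]]
[-0.0001 -0.0001 -1.    ] [-0.0001 -0.0001 -1.    ]
[[ 0. -1. -0.]
 [ 0.  0. -1.]
 [ 1.  0.  0.]]
[ 0.5242  0.066  -0.849 ] [ 0.5242  0.066  -0.849 ]
[[-0. -1. -0.]
 [-0.  0. -1.]
 [ 1. -0. -0.]]
[159.5144 116.4585 424.2898 381.6886 207.3604  11.2407] [ 0.2737 -0.6052  1.4662 -0.8819  0.5499 -0.1953  0.4014 -0.2924 -1.2708
 -0.0049  0.0146 -0.1571 -0.1831  0.0736  0.1124]
```

```bash
cat >> kin.py <<'E'
P0=[159.5144,116.4585,424.2898,381.6886,207.3604,11.2407]
M=np.array([[0,-1,0],[0,0,-1],[1,0,0.]])
LO=np.array([-2.94,-.97,.19,-1.23,.02,-2.88]);HI=np.array([2.94,2.17,2.56,4.37,3.11,2.88])
def ik(p,R,seeds,P=P0):
    best=None
    for s in seeds:
        def f(q):
            pp,RR=fk(q,P); return np.r_[(pp-p)/100,Ro.from_matrix((RR@M).T@R).as_rotvec()]
        r=least_squares(f,np.clip(s,LO+.01,HI-.01),bounds=(LO,HI))
        if np.abs(r.fun).max()<1e-3:
            mg=min((r.x-LO).min(),(HI-r.x).min())
            d=np.abs(r.x-s).max()
            if best is None or d<best[2]: best=(r.x,mg,d)
    return best
E
cat > t.py <<'E'
from kin import *
from h import Rtool
np.set_printoptions(precision=2,suppress=True)
q0=np.array([.067,-.114,1.967,.05,.73,-1.18])
seeds=[q0+np.array([0,0,0,d,e,f]) for d in (-.8,0,1,2,3) for e in (0,.8) for f in (0,1.5,3)]
z=np.array([0,0,1.])
for name,x,y,yaw in (("c1",595,226,-2.6),("c2",411.5,280.3,2.19)):
  m=np.array([np.cos(yaw),np.sin(yaw),0])
  for b in np.radians([15,30,45,55]):
    a=-m*np.sin(b)-z*np.cos(b)
    for sg in (1,-1):
      R=Rtool(a,sg*np.cross(z,m)); p=np.array([x,y,24])-6*a
      r=ik(p,R,seeds)
      r2=ik(p+[0,0,80],R,[r[0]] if r else seeds)
      print(name,np.degrees(b),sg,r and (r[0],round(r[1],2)),bool(r2))
      if not r: continue
      # place
      for (px,py) in ((500,20),(530,-80)):
        out=[]
        for az in np.radians([-120,-90,-60,-30,0,30,60,90]):
          ap=np.array([np.cos(az),np.sin(az),0])*np.cos(b)-z*np.sin(b)
          # R in crucible frame: m->z ; need y_place = sg * (z_c x m...) 
          h=np.array([np.cos(az),np.sin(az),0])
          # map: m->z, -z(down)->? a=-m sin b - z cos b -> -z sin b + h cos b => -z -> h ; y=zxm -> (-h)x z
          Rp=Rtool(ap,sg*np.cross(-h,z))
          k=ik(np.array([px,py,15+33])-6*ap,Rp,[r[0]]+seeds)
          if k: out.append((int(np.degrees(az)),k[0],round(k[1],2)))
        if out: 
          o=max(out,key=lambda o:min(o[2],.3)-.05*np.abs(o[1]-r[0]).max()); print("   ",px,py,[u[0] for u in out],o)
E
python3 t.py
```

```text
c1 14.999999999999998 1 (array([0.14, 0.7 , 1.6 , 0.18, 0.61, 1.04]), np.float64(0.59)) True
    500 20 [-119, -29, 0, 29, 59, 90] (90, array([-0.58,  0.86,  1.77,  0.94,  1.6 ,  2.  ]), np.float64(0.79))
    530 -80 [-119, -59, -29, 0, 29, 59, 90] (59, array([-0.78,  0.82,  1.88,  1.23,  1.44,  2.  ]), np.float64(0.68))
c1 14.999999999999998 -1 (array([ 0.14,  0.7 ,  1.6 ,  0.18,  0.61, -2.1 ]), np.float64(0.59)) True
    500 20 [-119, -29, 0, 29, 59, 90] (90, array([-0.58,  0.86,  1.77,  0.94,  1.6 , -1.15]), np.float64(0.79))
    530 -80 [-119, -59, -29, 0, 29, 59, 90] (59, array([-0.78,  0.82,  1.88,  1.23,  1.44, -1.14]), np.float64(0.68))
c1 29.999999999999996 1 (array([0.11, 0.65, 1.77, 0.75, 0.31, 0.46]), np.float64(0.29)) True
    500 20 [-119, -90, -29, 0, 29, 59, 90] (-119, array([ 0.11,  0.89,  1.48, -0.78,  1.57,  0.97]), np.float64(0.45))
    530 -80 [-119, -29, 0, 29, 59, 90] (29, array([-0.73,  0.6 ,  2.16,  1.66,  0.97,  2.01]), np.float64(0.4))
c1 29.999999999999996 -1 (array([ 0.11,  0.65,  1.77,  0.75,  0.31, -2.68]), np.float64(0.2)) True
    500 20 [-119, -90, -
[... 3098 characters left out ...]
1,  0.75,  1.62,  0.63,  1.35, -0.94]), np.float64(0.94))
c2 55.0 1 (array([ 0.71,  0.76,  1.81, -1.14,  1.12, -2.22]), np.float64(0.09)) True
    500 20 [-119, -90, -59, 0, 29, 59, 90] (-90, array([ 0.05,  0.61,  1.81, -0.79,  0.94,  0.6 ]), np.float64(0.44))
    530 -80 [-119, -90, -59, 0, 29, 59, 90] (-90, array([-0.14,  0.63,  1.77, -0.85,  0.85,  0.47]), np.float64(0.38))
c2 55.0 -1 (array([ 0.71,  0.76,  1.81, -1.14,  1.12,  0.92]), np.float64(0.09)) True
    500 20 [-119, -90, -59, 0, 29, 59, 90] (90, array([-0.43,  0.59,  1.84,  0.63,  1.09, -0.84]), np.float64(0.72))
    530 -80 [-119, -90, -59, 0, 29, 59, 90] (90, array([-0.57,  0.69,  1.65,  0.54,  1.22, -0.87]), np.float64(0.91))
```

```bash
python3 - <<'E'
from h import *
t=ctrl.snapshot("top");s=ctrl.snapshot("side")
print("plate mid",[atz(t,p,6) for p in [(300,191),(343,184),(350,226),(307,234)]])
print("plate big",[atz(t,p,6) for p in [(120,198),(185,201),(181,260),(119,258)]])
print("cap",atz(t,(328,189),180),tri([ray(t,(328,189)),ray(s,(356,234))]))
print("pliers",[atz(t,p,7) for p in [(341,351),(403,332),(406,356)]])
print("scriber",[atz(t,p,5) for p in [(242,192),(295,173)]])
crop(t,"cap",290,170,360,240,6); crop(s,"caps",330,215,385,270,6)
E
```

```text
plate mid [array([690.0308,  80.4225,   6.    ]), array([708.2306, -13.0877,   6.    ]), array([615.4041, -29.3287,   6.    ]), array([595.7463,  62.9511,   6.    ])]
plate big [array([664.3868, 465.8021,   6.    ]), array([661.3849, 327.0889,   6.    ]), array([533.9265, 327.3811,   6.    ]), array([535.2891, 456.9856,   6.    ])]
cap [650.9992  26.5118 180.    ] [652.5362  26.2873 175.5551]
pliers [array([352.5177, -13.1297,   7.    ]), array([ 393.3062, -142.313 ,    7.    ]), array([ 344.65  , -148.1829,    7.    ])]
scriber [array([684.7259, 206.0444,   5.    ]), array([730.4567,  92.4406,   5.    ])]
```

View pics/cap.png

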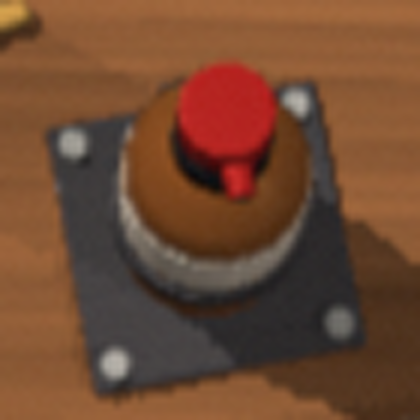

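View pics/caps.png

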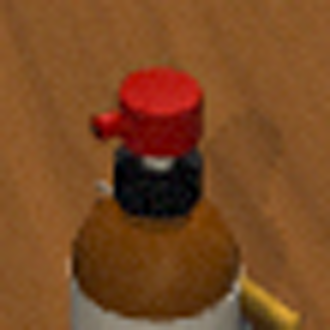

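```bash
cat > plan.py <<'E'
from h import *
import kin
from scipy.spatial.transform import Slerp
def plan(wps,p0=None,R0=None,q0=None,dmax=45,rmax=8.2,check=True):
    """wps: list of (pos,R,grip,hold_rows) -> prints rows in calls"""
    p,R,o=cur()
    if p0 is not None:p,R,o=p0,R0,{"joint_pos":q0}
    q=np.array(o["joint_pos"]); seq=[]
    for w in wps:
        pos,Rt,g=np.array(w[0],float),w[1],w[2]; hold=w[3] if len(w)>3 else 0; dm=w[4] if len(w)>4 else dmax
        ang=np.degrees(Ro.from_matrix(R.T@Rt).magnitude()); n=max(int(np.ceil(np.linalg.norm(pos-p)/dm)),int(np.ceil(ang/rmax)),1)
        sl=Slerp([0,1],Ro.from_matrix(np.array([R,Rt])))
        for i in range(1,n+1): seq.append((p+(pos-p)*i/n,sl(i/n).as_matrix(),g))
        seq+= [(pos,Rt,g)]*hold
        p,R=pos,Rt
    while len(seq)%10: seq.append(seq[-1])
    p,R,_=cur()
    if p0 is not None:p,R=p0,R0
    for c in range(0,len(seq),10):
        print("CALL");rows=[]
        for (x,Rx,g) in seq[c:c+10]:
            rows.append([g]+[float(v) for v in np.round(rel(x,Rx,p,R),3)])
            if check:
                k=kin.ik(x,Rx,[q])
                if k is None: print("!! unreachable",x)
                else:
                    if np.abs(k[0]-q).max()>.22 or k[1]<.08: print("  j",k[0],"step",np.abs(k[0]-q).max(),"mg",k[1])
                    q=k[0]
        print(str(rows).replace("], [","],\n["))
        p,R=seq[c+9][0],seq[c+9][1]
    print("end q",q)
    return p,R,q
def pickpose(x,y,yaw,beta,sg,h):
    foot,m=lying(x,y,yaw); n=np.array([0,0,1.])-m*m[2]; n/=np.linalg.norm(n)
    a=-m*np.sin(beta)-n*np.cos(beta)
    R=Rtool(a,sg*np.cross(n,m)); return foot+h*m, a, R
def placeR(az,beta,sg):
    hh=np.array([np.cos(az),np.sin(az),0]); z=np.array([0,0,1.]); a=hh*np.cos(beta)-z*np.sin(beta)
    return a,Rtool(a,sg*np.cross(-hh,z))
E
python3 - <<'E'
from plan import *
b=np.radians(25)
g,a,R=pickpose(594.5,225.8,-2.61,b,-1,33)
print(g,a)
tcp=g-6*a+3*np.array([0,0,1]); print(tcp, "tip low", tcp+25*a)
plan([(tcp-100*a,R,.8,2)])
E
```

```text
[591.9229 224.2845  22.6714] [ 0.2982  0.1753 -0.9383]
[590.134  223.2325  31.3011] tip low [597.588  227.6159   7.8442]
CALL
[[0.8, 0.126, 0.026, 0.002, -0.019, 0.005, 0.003],
[0.8, 0.252, 0.051, 0.004, -0.038, 0.011, 0.006],
[0.8, 0.378, 0.077, 0.006, -0.057, 0.016, 0.009],
[0.8, 0.504, 0.103, 0.008, -0.076, 0.022, 0.012],
[0.8, 0.63, 0.128, 0.01, -0.096, 0.027, 0.015],
[0.8, 0.756, 0.154, 0.012, -0.115, 0.033, 0.018],
[0.8, 0.883, 0.18, 0.014, -0.134, 0.038, 0.021],
[0.8, 0.883, 0.18, 0.014, -0.134, 0.038, 0.021],
[0.8, 0.883, 0.18, 0.014, -0.134, 0.038, 0.021],
[0.8, 0.883, 0.18, 0.014, -0.134, 0.038, 0.021]]
end q [ 0.1044  0.4638  1.7191  0.2394  0.6489 -2.1665]
```

Call:
{"api": "carry_out", "payload": {"targets": [[0.8,0.126,0.026,0.002,-0.019,0.005,0.003],[0.8,0.252,0.051,0.004,-0.038,0.011,0.006],[0.8,0.378,0.077,0.006,-0.057,0.016,0.009],[0.8,0.504,0.103,0.008,-0.076,0.022,0.012],[0.8,0.63,0.128,0.01,-0.096,0.027,0.015],[0.8,0.756,0.154,0.012,-0.115,0.033,0.018],[0.8,0.883,0.18,0.014,-0.134,0.038,0.021],[0.8,0.883,0.18,0.014,-0.134,0.038,0.021],[0.8,0.883,0.18,0.014,-0.134,0.038,0.021],[0.8,0.883,0.18,0.014,-0.134,0.038,0.021]]}}

```text
clock: 5.8
eef_pos: [560.0, 206.5, 125.8]
eef_rot: [-0.325, 1.184, 0.465]
ft_force: [-0.5, -0.2, -0.0]
width: 70.5
```

```bash
python3 - <<'E'
from plan import *
log()
p,R,o=cur(); print(p,o["joint_pos"])
w=ctrl.snapshot("wrist"); 
im=w["frame"].copy()
for pos,ax in [lying(594.5,225.8,-2.61)]:
    for P in cone_pts(pos,ax): cv2.circle(im,tuple(int(v) for v in np.round(proj(w,P))),1,(0,255,0),-1)
save("w2",im)
E
```

```text
[559.9836 206.506  125.8277] [ 0.1018  0.4765  1.6942  0.2387  0.6585 -2.1696]
```

View pics/w2.png

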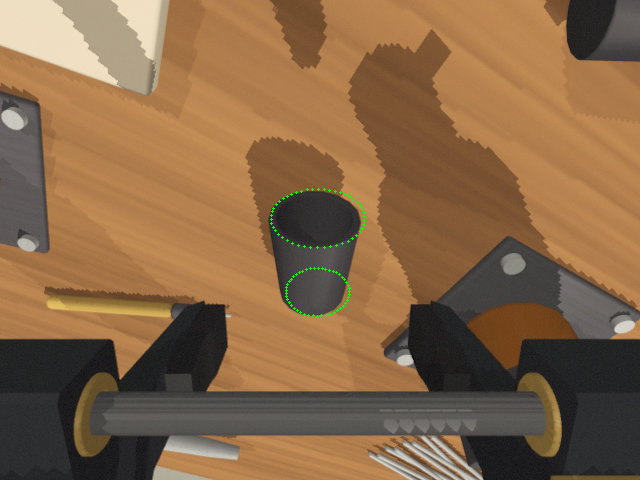

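Call:
{"api": "carry_out", "payload": {"targets": [[0.8,0.1,0.003,0,0,0,0],[0.8,0.2,0.003,0,0,0,0],[0.8,0.3,0.003,0,0,0,0],[0.8,0.402,0.003,0,0,0,0],[0.8,0.402,0.003,0,0,0,0],[0.3,0.402,0.003,0,0,0,0],[0.3,0.402,0.003,0,0,0,0],[0.3,0.402,0.003,0,0,0,0],[0.3,0.402,0.003,0,0,0,0],[0.3,0.402,0.003,0,0,0,0]]}}

```text
clock: 6.85
eef_pos: [590.2, 225.3, 32.0]
eef_rot: [-0.327, 1.182, 0.467]
ft_force: [-2.8, -1.9, 7.6]
width: 45.9
```

```bash
python3 - <<'E'
from plan import *
log()
p,R,o=cur(); print(p,o["width"],o["ft_force"])
b=np.radians(25); az=np.pi/2
a,Rp=placeR(az,b,-1)
print(np.degrees(Ro.from_matrix(R.T@Rp).magnitude()))
tcp=np.array([500,27,15+33])-6*a-3*a  # 
print("place tcp",tcp)
up=p+[0,0,110]
plan([(up,R,.3,0,30),([520,100,190],Ro.from_matrix(R).as_matrix()@Ro.from_rotvec(.6*Ro.from_matrix(R.T@Rp).as_rotvec()).as_matrix(),.3),(tcp+[0,0,80],Rp,.3)])
E
```

```text
[590.1955 225.3435  32.    ] 45.92721892750431 [-2.7573 -1.9119  7.627 ]
137.49235190888476
place tcp [500.      18.8432  51.8036]
CALL
[[0.3, -0.103, -0.0, 0.038, 0.0, 0.0, 0.0],
[0.3, -0.206, -0.001, 0.077, 0.0, 0.0, 0.0],
[0.3, -0.309, -0.001, 0.115, 0.0, 0.0, 0.0],
[0.3, -0.412, -0.001, 0.154, 0.0, 0.0, 0.0],
[0.3, -0.444, -0.027, 0.117, 0.018, 0.008, 0.007],
[0.3, -0.476, -0.053, 0.081, 0.036, 0.015, 0.015],
[0.3, -0.509, -0.08, 0.045, 0.054, 0.023, 0.022],
[0.3, -0.541, -0.106, 0.009, 0.072, 0.03, 0.03],
[0.3, -0.573, -0.132, -0.028, 0.09, 0.038, 0.037],
[0.3, -0.605, -0.158, -0.064, 0.108, 0.045, 0.044]]
CALL
[[0.3, -0.033, -0.038, -0.023, 0.018, 0.008, 0.007],
[0.3, -0.065, -0.076, -0.046, 0.036, 0.015, 0.015],
[0.3, -0.098, -0.114, -0.069, 0.054, 0.023, 0.022],
[0.3, -0.13, -0.152, -0.092, 0.072, 0.03, 0.03],
[0.3, -0.163, -0.19, -0.115, 0.09, 0.038, 0.037],
[0.3, -0.15, -0.246, -0.121, 0.109, 0.045, 0.045],
[0.3, -0.136, -0.302, -0.127, 0.128, 0.053, 0.052],
[0.3, -0.122, -0.358, -0.133, 0.146, 0.061, 0.06],
[0.3, -0.109, -0.415, -0.139, 0.165, 0.069, 0.068],
[0.3, -0.095, -0.471, -0.145, 0.184, 0.077, 0.076]]
CALL
[[0.3, -0.021, -0.025, 0.048, 0.019, 0.008, 0.008],
[0.3, -0.043, -0.051, 0.096, 0.038, 0.016, 0.015],
[0.3, -0.043, -0.051, 0.096, 0.038, 0.016, 0.015],
[0.3, -0.043, -0.051, 0.096, 0.038, 0.016, 0.015],
[0.3, -0.043, -0.051, 0.096, 0.038, 0.016, 0.015],
[0.3, -0.043, -0.051, 0.096, 0.038, 0.016, 0.015],
[0.3, -0.043, -0.051, 0.096, 0.038, 0.016, 0.015],
[0.3, -0.043, -0.051, 0.096, 0.038, 0.016, 0.015],
[0.3, -0.043, -0.051, 0.096, 0.038, 0.016, 0.015],
[0.3, -0.043, -0.051, 0.096, 0.038, 0.016, 0.015]]
end q [-0.5486  0.6258  1.784   0.8841  1.5722 -0.9641]
```

Call:
{"api": "carry_out", "payload": {"targets": [[0.3,-0.103,0,0.038,0,0,0],[0.3,-0.206,-0.001,0.077,0,0,0],[0.3,-0.309,-0.001,0.115,0,0,0],[0.3,-0.412,-0.001,0.154,0,0,0],[0.3,-0.444,-0.027,0.117,0.018,0.008,0.007],[0.3,-0.476,-0.053,0.081,0.036,0.015,0.015],[0.3,-0.509,-0.08,0.045,0.054,0.023,0.022],[0.3,-0.541,-0.106,0.009,0.072,0.03,0.03],[0.3,-0.573,-0.132,-0.028,0.09,0.038,0.037],[0.3,-0.605,-0.158,-0.064,0.108,0.045,0.044]]}}

```text
clock: 7.85
eef_pos: [551.1, 156.7, 167.3]
eef_rot: [0.377, 1.599, 0.233]
ft_force: [0.7, -0.9, -1.2]
width: 45.8
```

Call:
{"api": "carry_out", "payload": {"targets": [[0.3,-0.033,-0.038,-0.023,0.018,0.008,0.007],[0.3,-0.065,-0.076,-0.046,0.036,0.015,0.015],[0.3,-0.098,-0.114,-0.069,0.054,0.023,0.022],[0.3,-0.13,-0.152,-0.092,0.072,0.03,0.03],[0.3,-0.163,-0.19,-0.115,0.09,0.038,0.037],[0.3,-0.15,-0.246,-0.121,0.109,0.045,0.045],[0.3,-0.136,-0.302,-0.127,0.128,0.053,0.052],[0.3,-0.122,-0.358,-0.133,0.146,0.061,0.06],[0.3,-0.109,-0.415,-0.139,0.165,0.069,0.068],[0.3,-0.095,-0.471,-0.145,0.184,0.077,0.076]]}}

```text
clock: 8.85
eef_pos: [505.0, 41.6, 147.1]
eef_rot: [1.701, 1.971, -0.306]
ft_force: [-0.4, 0.4, -1.7]
width: 45.8
```

```bash
python3 - <<'E'
from plan import *
log()
p,R,o=cur(); print(p,o["width"],o["ft_force"],o["joint_pos"])
a,Rp=placeR(np.pi/2,np.radians(25),-1)
tcp=np.array([500,27,48])-9*a
plan([(tcp+[0,0,60],Rp,.3,2)])
for n in ("side","wrist"): save(n+"3",ctrl.snapshot(n)["frame"])
E
```

```text
[505.0261  41.6342 147.1296] 45.796778265047266 [-0.3716  0.3947 -1.7235] [-0.4922  0.6334  1.6634  0.7947  1.5835 -1.0846]
CALL
[[0.3, -0.002, -0.03, 0.079, 0.018, 0.008, 0.007],
[0.3, -0.003, -0.059, 0.159, 0.037, 0.015, 0.015],
[0.3, -0.003, -0.059, 0.159, 0.037, 0.015, 0.015],
[0.3, -0.003, -0.059, 0.159, 0.037, 0.015, 0.015],
[0.3, -0.003, -0.059, 0.159, 0.037, 0.015, 0.015],
[0.3, -0.003, -0.059, 0.159, 0.037, 0.015, 0.015],
[0.3, -0.003, -0.059, 0.159, 0.037, 0.015, 0.015],
[0.3, -0.003, -0.059, 0.159, 0.037, 0.015, 0.015],
[0.3, -0.003, -0.059, 0.159, 0.037, 0.015, 0.015],
[0.3, -0.003, -0.059, 0.159, 0.037, 0.015, 0.015]]
end q [-0.5486  0.6624  1.7903  0.8845  1.545  -0.9973]
```

View pics/side3.png

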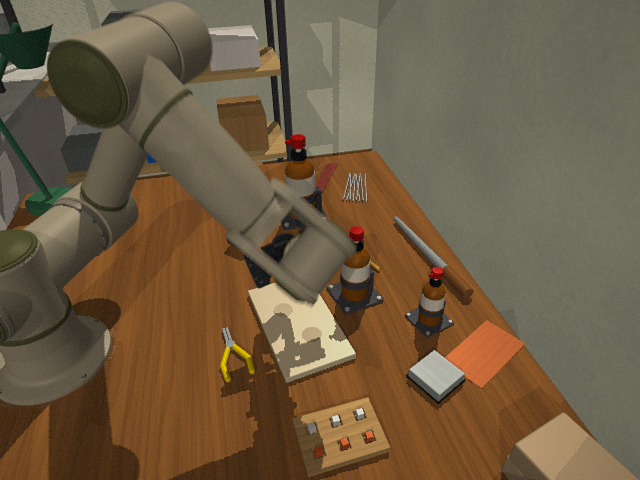

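Call:
{"api": "carry_out", "payload": {"targets": [[0.3,-0.002,-0.03,0.079,0.018,0.008,0.007],[0.3,-0.003,-0.059,0.159,0.037,0.015,0.015],[0.3,-0.003,-0.059,0.159,0.037,0.015,0.015],[0.3,-0.003,-0.059,0.159,0.037,0.015,0.015],[0.3,-0.003,-0.059,0.159,0.037,0.015,0.015],[0.3,-0.003,-0.059,0.159,0.037,0.015,0.015],[0.3,-0.003,-0.059,0.159,0.037,0.015,0.015],[0.3,-0.003,-0.059,0.159,0.037,0.015,0.015],[0.3,-0.003,-0.059,0.159,0.037,0.015,0.015],[0.3,-0.003,-0.059,0.159,0.037,0.015,0.015]]}}

```text
clock: 9.95
eef_pos: [500.4, 19.4, 111.9]
eef_rot: [1.975, 1.978, -0.44]
ft_force: [0.1, -0.3, -1.5]
width: 46.1
```

```bash
python3 - <<'E'
from plan import *
log()
p,R,o=cur(); print(p,o["width"],o["ft_force"],R)
for n in ("wrist","top","side"): 
    w=ctrl.snapshot(n); im=w["frame"].copy()
    # predicted crucible
    foot=p+R[:,0]*9-[0,0,33]
    for P in cone_pts(foot,[0,0,1]): cv2.circle(im,tuple(int(v) for v in np.round(proj(w,P))),1,(0,255,0),-1)
    save(n+"4",im)
    if n=="top": save("top4c",cv2.resize(im[200:340,240:440],None,fx=4,fy=4))
    if n=="side": save("side4c",cv2.resize(im[200:380,220:420],None,fx=3,fy=3))
E
```

```text
[500.3733  19.4327 111.9257] 46.06830299761738 [ 0.1462 -0.2917 -1.4828] [[-0.0008  1.      0.0028]
 [ 0.9045  0.0019 -0.4264]
 [-0.4264  0.0022 -0.9045]]
```

View pics/wrist4.png

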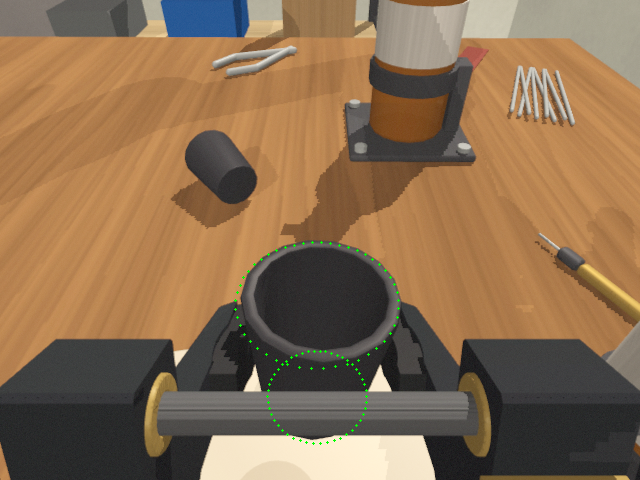

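View pics/top4c.png

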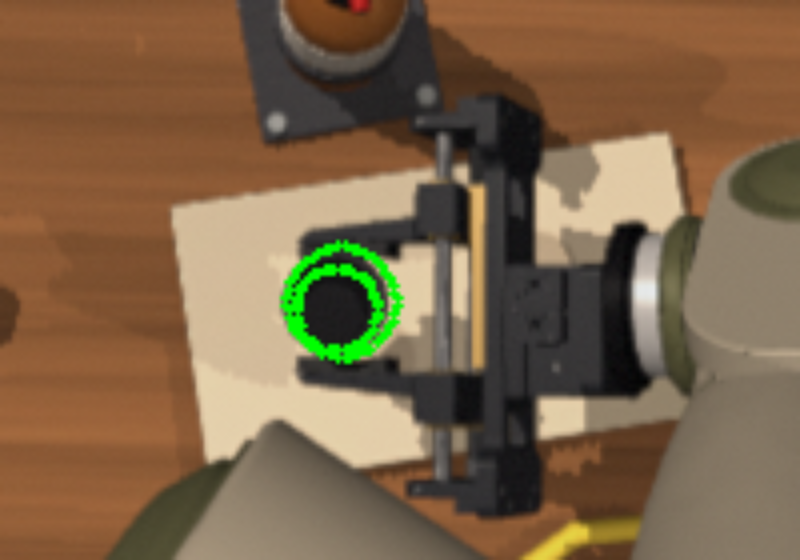

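View pics/side4c.png

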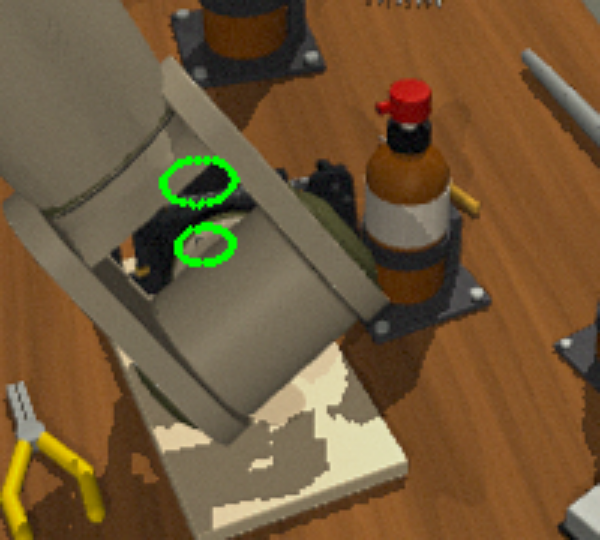

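Call:
{"api": "carry_out", "payload": {"targets": [[0.3,0.02,0,0.042,0,0,0],[0.3,0.04,0,0.085,0,0,0],[0.3,0.06,0,0.127,0,0,0],[0.3,0.075,0,0.16,0,0,0],[0.3,0.085,0,0.18,0,0,0],[0.3,0.09,0,0.19,0,0,0],[0.3,0.094,0,0.199,0,0,0],[0.3,0.094,0,0.199,0,0,0],[0.3,0.094,0,0.199,0,0,0],[0.3,0.094,0,0.199,0,0,0]]}}

```text
clock: 11.1
eef_pos: [500.6, 19.4, 57.1]
eef_rot: [1.975, 1.977, -0.44]
ft_force: [-0.3, -0.4, -2.1]
width: 45.9
```

Not touching yet; lower 1 mm at a time.

Call:
{"api": "carry_out", "payload": {"targets": [[0.3,0.001,0,0.002,0,0,0],[0.3,0.002,0,0.004,0,0,0],[0.3,0.003,0,0.006,0,0,0],[0.3,0.003,0,0.007,0,0,0],[0.3,0.004,0,0.008,0,0,0],[0.3,0.004,0,0.009,0,0,0],[0.3,0.004,0,0.009,0,0,0],[0.3,0.004,0,0.009,0,0,0],[0.3,0.004,0,0.009,0,0,0],[0.3,0.004,0,0.009,0,0,0]]}}

```text
clock: 12.1
eef_pos: [500.5, 19.4, 54.4]
eef_rot: [1.975, 1.978, -0.44]
ft_force: [0.3, 0.6, -0.7]
width: 45.7
```

Call:
{"api": "carry_out", "payload": {"targets": [[0.3,0.001,0,0.003,0,0,0],[0.3,0.002,0,0.005,0,0,0],[0.3,0.002,0,0.005,0,0,0],[0.3,0.002,0,0.005,0,0,0],[0.56,0.002,0,0.005,0,0,0],[0.62,0.002,0,0.005,0,0,0],[0.7,0.002,0,0.005,0,0,0],[0.8,0.002,0,0.005,0,0,0],[0.8,0.002,0,0.005,0,0,0],[0.8,0.002,0,0.005,0,0,0]]}}

```text
clock: 13.1
eef_pos: [500.5, 19.3, 53.1]
eef_rot: [1.975, 1.978, -0.44]
ft_force: [-0.3, -0.4, 0.6]
width: 70.2
```

```bash
python3 - <<'E'
from plan import *
p,R,o=cur(); print(p,o["width"],o["ft_force"])
for n in ("wrist","top"): 
    w=ctrl.snapshot(n); save(n+"5",w["frame"])
b=np.radians(30)
g,a,Rk=pickpose(411.6,280.3,2.19,b,-1,33)
tcp=g-6*a+3*np.array([0,0,1]); print(tcp,tcp+25*a)
plan([(p-R[:,0]*100,R,.8),([440,60,230],R,.8),(tcp-100*a,Rk,.8,1)])
E
```

```text
[500.4812  19.3151  53.0739] 70.17266885846307 [-0.3222 -0.3523  0.5589]
[408.3802 284.8178  31.0988] [414.5664 276.1378   8.4848]
CALL
[[0.8, -0.133, 0.0, -0.0, -0.0, 0.0, 0.0],
[0.8, -0.267, 0.0, -0.0, -0.0, 0.0, 0.0],
[0.8, -0.4, 0.0, -0.0, -0.0, 0.0, 0.0],
[0.8, -0.351, -0.048, -0.142, -0.0, 0.0, 0.0],
[0.8, -0.302, -0.096, -0.284, -0.0, 0.0, 0.0],
[0.8, -0.253, -0.144, -0.426, -0.0, 0.0, 0.0],
[0.8, -0.204, -0.192, -0.568, -0.0, 0.0, 0.0],
[0.8, -0.154, -0.24, -0.71, -0.0, 0.0, 0.0],
[0.8, -0.061, -0.259, -0.714, -0.009, -0.02, -0.003],
[0.8, 0.033, -0.278, -0.719, -0.017, -0.04, -0.006]]
CALL
[[0.8, 0.09, -0.013, -0.029, -0.009, -0.02, -0.003],
[0.8, 0.18, -0.027, -0.059, -0.017, -0.04, -0.006],
[0.8, 0.27, -0.04, -0.088, -0.026, -0.06, -0.009],
[0.8, 0.36, -0.053, -0.117, -0.034, -0.08, -0.012],
[0.8, 0.45, -0.067, -0.147, -0.043, -0.101, -0.015],
[0.8, 0.54, -0.08, -0.176, -0.051, -0.121, -0.019],
[0.8, 0.63, -0.093, -0.205, -0.06, -0.141, -0.022],
[0.8, 0.72, -0.106, -0.234, -0.068, -0.161, -0.025],
[0.8, 0.81, -0.12, -0.264, -0.077, -0.181, -0.028],
[0.8, 0.9, -0.133, -0.293, -0.085, -0.201, -0.031]]
CALL
[[0.8, 0.0, 0.0, 0.0, -0.0, -0.0, -0.0],
[0.8, 0.0, 0.0, 0.0, -0.0, -0.0, -0.0],
[0.8, 0.0, 0.0, 0.0, -0.0, -0.0, -0.0],
[0.8, 0.0, 0.0, 0.0, -0.0, -0.0, -0.0],
[0.8, 0.0, 0.0, 0.0, -0.0, -0.0, -0.0],
[0.8, 0.0, 0.0, 0.0, -0.0, -0.0, -0.0],
[0.8, 0.0, 0.0, 0.0, -0.0, -0.0, -0.0],
[0.8, 0.0, 0.0, 0.0, -0.0, -0.0, -0.0],
[0.8, 0.0, 0.0, 0.0, -0.0, -0.0, -0.0],
[0.8, 0.0, 0.0, 0.0, -0.0, -0.0, -0.0]]
end q [ 0.6383  0.4531  1.7705 -0.5325  0.9967  0.3307]
```

View pics/wrist5.png

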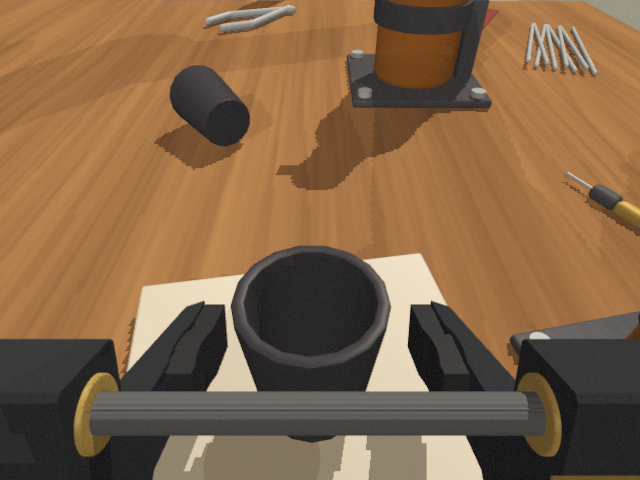

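Call:
{"api": "carry_out", "payload": {"targets": [[0.8,-0.133,0,0,0,0,0],[0.8,-0.267,0,0,0,0,0],[0.8,-0.4,0,0,0,0,0],[0.8,-0.351,-0.048,-0.142,0,0,0],[0.8,-0.302,-0.096,-0.284,0,0,0],[0.8,-0.253,-0.144,-0.426,0,0,0],[0.8,-0.204,-0.192,-0.568,0,0,0],[0.8,-0.154,-0.24,-0.71,0,0,0],[0.8,-0.061,-0.259,-0.714,-0.009,-0.02,-0.003],[0.8,0.033,-0.278,-0.719,-0.017,-0.04,-0.006]]}}

```text
clock: 14.2
eef_pos: [430.4, 103.6, 212.2]
eef_rot: [1.724, 1.839, -0.551]
ft_force: [0.1, -0.2, -0.1]
width: 70.6
```

Call:
{"api": "carry_out", "payload": {"targets": [[0.8,0.09,-0.013,-0.029,-0.009,-0.02,-0.003],[0.8,0.18,-0.027,-0.059,-0.017,-0.04,-0.006],[0.8,0.27,-0.04,-0.088,-0.026,-0.06,-0.009],[0.8,0.36,-0.053,-0.117,-0.034,-0.08,-0.012],[0.8,0.45,-0.067,-0.147,-0.043,-0.101,-0.015],[0.8,0.54,-0.08,-0.176,-0.051,-0.121,-0.019],[0.8,0.63,-0.093,-0.205,-0.06,-0.141,-0.022],[0.8,0.72,-0.106,-0.234,-0.068,-0.161,-0.025],[0.8,0.81,-0.12,-0.264,-0.077,-0.181,-0.028],[0.8,0.9,-0.133,-0.293,-0.085,-0.201,-0.031]]}}

```text
clock: 15.2
eef_pos: [383.6, 320.9, 122.2]
eef_rot: [0.535, 1.035, -0.845]
ft_force: [0.1, -0.2, 0.3]
width: 70.7
```

```bash
python3 - <<'E'
from plan import *
log()
p,R,o=cur(); print(p,o["joint_pos"])
w=ctrl.snapshot("wrist"); 
im=w["frame"].copy()
for pos,ax in [lying(411.6,280.3,2.19)]:
    for P in cone_pts(pos,ax): cv2.circle(im,tuple(int(v) for v in np.round(proj(w,P))),1,(0,255,0),-1)
save("w6",im); save("top6",ctrl.snapshot("top")["frame"])
g,a,Rk=pickpose(411.6,280.3,2.19,np.radians(30),-1,33)
print(rel(g-6*a+[0,0,3]-100*a,Rk), rel(g-6*a+[0,0,3],Rk))
E
```

```text
[383.6281 320.906  122.2361] [ 0.6557  0.486   1.7157 -0.528   1.023   0.3357]
[-0.     -0.0004  0.0152  0.0008  0.0002  0.0002] [0.4    0.0002 0.0146 0.0008 0.0002 0.0002]
```

View pics/w6.png

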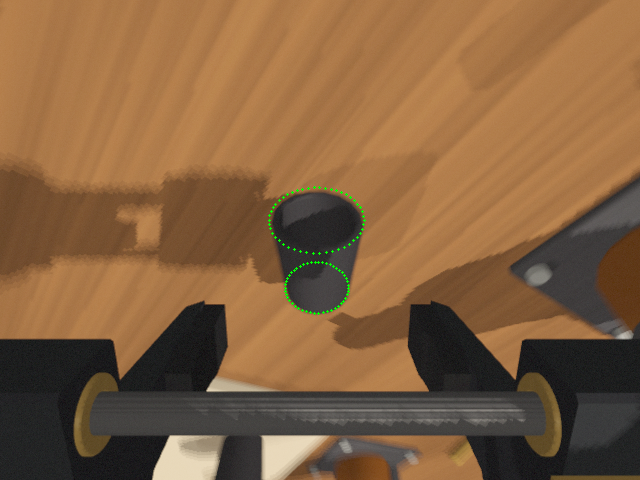

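View pics/top6.png

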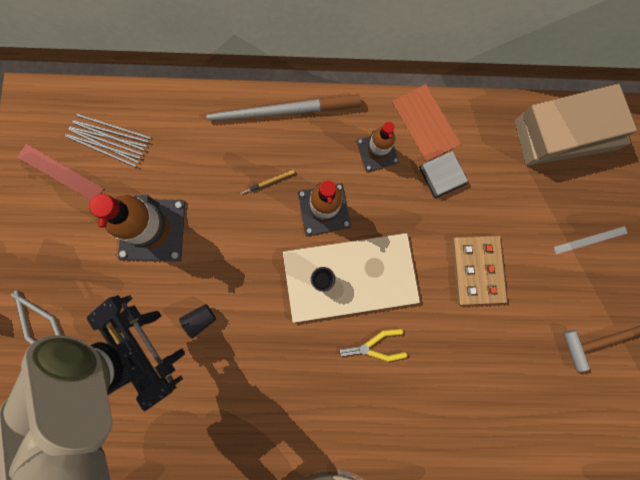

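Call:
{"api": "carry_out", "payload": {"targets": [[0.8,0.1,0,0.01,0,0,0],[0.8,0.2,0,0.015,0,0,0],[0.8,0.3,0,0.015,0,0,0],[0.8,0.401,0,0.015,0,0,0],[0.8,0.401,0,0.015,0,0,0],[0.3,0.401,0,0.015,0,0,0],[0.3,0.401,0,0.015,0,0,0],[0.3,0.401,0,0.015,0,0,0],[0.3,0.401,0,0.015,0,0,0],[0.3,0.401,0,0.015,0,0,0]]}}

```text
clock: 16.3
eef_pos: [410.7, 282.6, 33.7]
eef_rot: [0.539, 1.04, -0.846]
ft_force: [-1.7, 1.0, 7.0]
width: 45.3
```

```bash
python3 - <<'E'
from plan import *
p,R,o=cur(); print(p,o["width"],o["ft_force"])
a,Rp=placeR(np.pi/2,np.radians(30),-1)
tcp=np.array([520,-95,15+36])-9*a; print(tcp)
rv=Ro.from_matrix(R.T@Rp).as_rotvec(); print(np.degrees(np.linalg.norm(rv)))
mid=lambda f:R@Ro.from_rotvec(f*rv).as_matrix()
plan([(p+[0,0,130],R,.3,0,33),([430,120,260],mid(.5),.3),([500,-70,230],mid(.9),.3),(tcp+[0,0,60],Rp,.3)])
E
```

```text
[410.7319 282.5863  33.7038] 45.302028869554384 [-1.6835  1.      7.0075]
[ 520.     -102.7942   55.5   ]
90.88191093242885
CALL
[[0.3, -0.118, 0.0, 0.055, -0.0, -0.0, 0.0],
[0.3, -0.235, 0.001, 0.111, -0.0, -0.0, 0.0],
[0.3, -0.353, 0.001, 0.166, -0.0, -0.0, 0.0],
[0.3, -0.471, 0.001, 0.221, -0.0, -0.0, 0.0],
[0.3, -0.488, -0.051, 0.335, 0.009, 0.019, 0.003],
[0.3, -0.505, -0.103, 0.449, 0.017, 0.038, 0.005],
[0.3, -0.523, -0.155, 0.563, 0.026, 0.057, 0.008],
[0.3, -0.54, -0.207, 0.678, 0.034, 0.076, 0.011],
[0.3, -0.558, -0.26, 0.792, 0.043, 0.095, 0.013],
[0.3, -0.575, -0.312, 0.906, 0.051, 0.114, 0.016]]
CALL
[[0.3, -0.025, 0.004, 0.162, 0.008, 0.018, 0.003],
[0.3, -0.05, 0.009, 0.324, 0.016, 0.037, 0.005],
[0.3, -0.075, 0.013, 0.485, 0.025, 0.055, 0.008],
[0.3, -0.1, 0.017, 0.647, 0.033, 0.073, 0.01],
[0.3, -0.124, 0.021, 0.809, 0.041, 0.091, 0.013],
[0.3, 0.007, 0.015, 0.902, 0.045, 0.099, 0.014],
[0.3, 0.138, 0.008, 0.996, 0.048, 0.107, 0.015],
[0.3, 0.269, 0.002, 1.089, 0.051, 0.114, 0.016],
[0.3, 0.269, 0.002, 1.089, 0.051, 0.114, 0.016],
[0.3, 0.269, 0.002, 1.089, 0.051, 0.114, 0.016]]
end q [-0.6956  0.7358  1.5661  0.7301  1.6502 -0.9603]
```

Call:
{"api": "carry_out", "payload": {"targets": [[0.3,-0.118,0,0.055,0,0,0],[0.3,-0.235,0.001,0.111,0,0,0],[0.3,-0.353,0.001,0.166,0,0,0],[0.3,-0.471,0.001,0.221,0,0,0],[0.3,-0.488,-0.051,0.335,0.009,0.019,0.003],[0.3,-0.505,-0.103,0.449,0.017,0.038,0.005],[0.3,-0.523,-0.155,0.563,0.026,0.057,0.008],[0.3,-0.54,-0.207,0.678,0.034,0.076,0.011],[0.3,-0.558,-0.26,0.792,0.043,0.095,0.013],[0.3,-0.575,-0.312,0.906,0.051,0.114,0.016]]}}

```text
clock: 17.3
eef_pos: [429.9, 118.8, 260.6]
eef_rot: [1.218, 1.517, -0.742]
ft_force: [1.6, 0.8, -1.4]
width: 44.9
```

```bash
python3 - <<'E'
from plan import *
log();p,R,o=cur(); print(p,o["width"],o["ft_force"])
a,Rp=placeR(np.pi/2,np.radians(30),-1)
tcp=np.array([520,-95,15+36])-9*a; print(tcp)
rv=Ro.from_matrix(R.T@Rp).as_rotvec(); print(np.degrees(np.linalg.norm(rv)))
mid=lambda f:R@Ro.from_rotvec(f*rv).as_matrix()
plan([([495,-70,235],mid(.8),.3),(tcp+[0,0,100],Rp,.3)])
E
```

```text
[429.9213 118.7652 260.5572] 44.86729081565272 [ 1.5968  0.7525 -1.4255]
[ 520.     -102.7942   55.5   ]
45.286478291183805
CALL
[[0.3, -0.029, 0.001, 0.158, 0.008, 0.018, 0.003],
[0.3, -0.057, 0.002, 0.317, 0.017, 0.036, 0.005],
[0.3, -0.086, 0.003, 0.475, 0.025, 0.055, 0.008],
[0.3, -0.114, 0.005, 0.634, 0.033, 0.073, 0.01],
[0.3, -0.143, 0.006, 0.792, 0.041, 0.091, 0.013],
[0.3, -0.012, 0.014, 0.915, 0.046, 0.102, 0.014],
[0.3, 0.118, 0.021, 1.038, 0.052, 0.114, 0.016],
[0.3, 0.118, 0.021, 1.038, 0.052, 0.114, 0.016],
[0.3, 0.118, 0.021, 1.038, 0.052, 0.114, 0.016],
[0.3, 0.118, 0.021, 1.038, 0.052, 0.114, 0.016]]
end q [-0.6956  0.6757  1.5465  0.7359  1.7095 -0.9066]
```

Call:
{"api": "carry_out", "payload": {"targets": [[0.3,-0.029,0.001,0.158,0.008,0.018,0.003],[0.3,-0.057,0.002,0.317,0.017,0.036,0.005],[0.3,-0.086,0.003,0.475,0.025,0.055,0.008],[0.3,-0.114,0.005,0.634,0.033,0.073,0.01],[0.3,-0.143,0.006,0.792,0.041,0.091,0.013],[0.3,-0.012,0.014,0.915,0.046,0.102,0.014],[0.3,0.07,0.021,0.99,0.052,0.114,0.016],[0.3,0.07,0.021,0.99,0.052,0.114,0.016],[0.3,0.07,0.021,0.99,0.052,0.114,0.016],[0.3,0.07,0.021,0.99,0.052,0.114,0.016]]}}

```text
clock: 18.3
eef_pos: [516.1, -94.9, 171.9]
eef_rot: [1.923, 1.923, -0.521]
ft_force: [0.3, 0.3, -1.2]
width: 45.0
```

```bash
python3 - <<'E'
from plan import *
log();p,R,o=cur(); print(p,R,o["width"],o["ft_force"])
for n in ("wrist","top"): 
    w=ctrl.snapshot(n); im=w["frame"].copy()
    foot=p+R[:,0]*9-[0,0,31]
    for P in cone_pts(foot,[0,0,1]): cv2.circle(im,tuple(int(v) for v in np.round(proj(w,P))),1,(0,255,0),-1)
    save(n+"7",im)
a,Rp=placeR(np.pi/2,np.radians(30),-1)
tcp=np.array([520,-95,15+31])-9*a
print(rel(tcp+[0,0,25],Rp))
E
```

```text
[516.09   -94.9059 171.9231] [[-0.0001  1.      0.0006]
 [ 0.863   0.0004 -0.5052]
 [-0.5052  0.0005 -0.863 ]] 44.97029226075469 [ 0.3254  0.3165 -1.2256]
[ 0.1674  0.0155  0.3486  0.0001  0.0009 -0.    ]
```

View pics/wrist7.png

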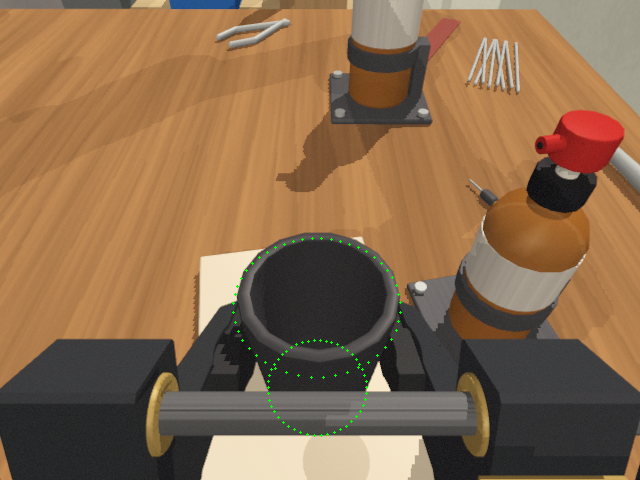

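View pics/top7.png

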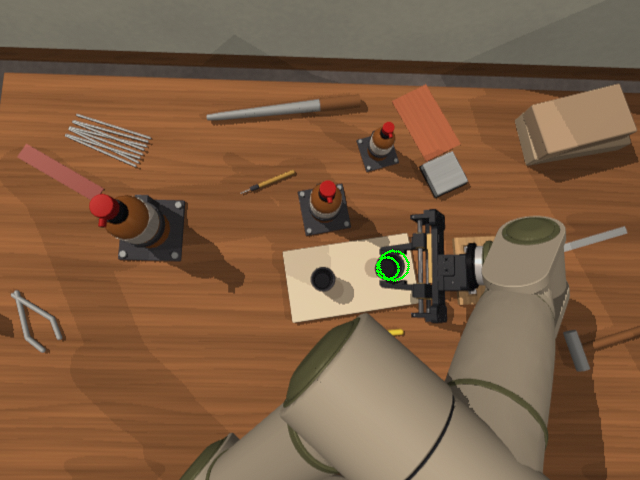

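Call:
{"api": "carry_out", "payload": {"targets": [[0.3,0.03,0.015,0.07,0,0.001,0],[0.3,0.06,0.015,0.14,0,0.001,0],[0.3,0.09,0.015,0.21,0,0.001,0],[0.3,0.13,0.015,0.28,0,0.001,0],[0.3,0.167,0.015,0.348,0,0.001,0],[0.3,0.19,0.015,0.38,0,0.001,0],[0.3,0.197,0.015,0.4,0,0.001,0],[0.3,0.197,0.015,0.4,0,0.001,0],[0.3,0.197,0.015,0.4,0,0.001,0],[0.3,0.197,0.015,0.4,0,0.001,0]]}}

```text
clock: 19.4
eef_pos: [519.6, -103.3, 59.5]
eef_rot: [1.93, 1.928, -0.516]
ft_force: [0.3, -0.1, -1.5]
width: 45.1
```

```bash
python3 - <<'E'
from plan import *
p,R,o=cur(); print(p,o["width"],o["ft_force"])
t=ctrl.snapshot("wrist"); save("w8",t["frame"]); s=ctrl.snapshot("side"); crop(s,"s8",230,250,380,400,4)
E
```

```text
[ 519.5845 -103.3275   59.5312] 45.112591546815594 [ 0.3179 -0.0856 -1.4942]
```

View pics/w8.png

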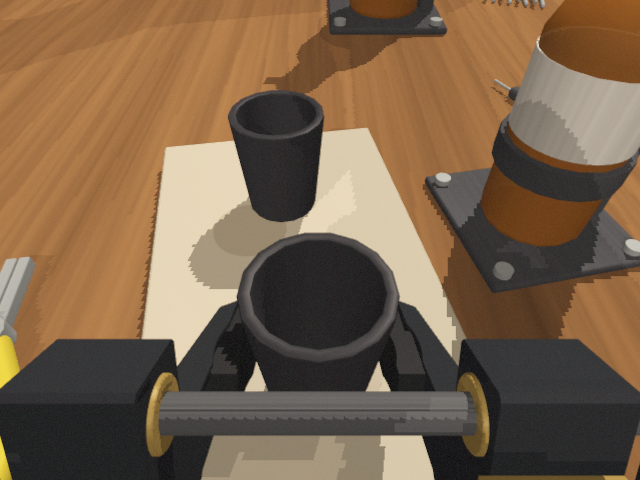

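View pics/s8.png

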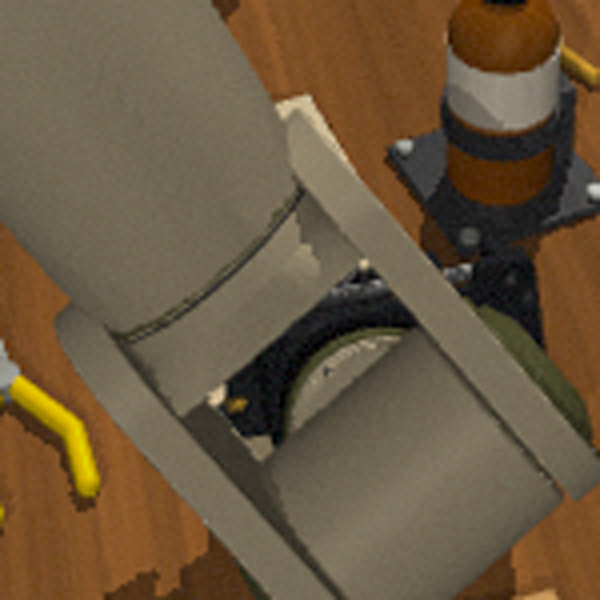

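Call:
{"api": "carry_out", "payload": {"targets": [[0.3,0.002,0,0.003,0,0,0],[0.3,0.004,0,0.006,0,0,0],[0.3,0.005,0,0.009,0,0,0],[0.3,0.006,0,0.011,0,0,0],[0.3,0.007,0,0.012,0,0,0],[0.3,0.007,0,0.012,0,0,0],[0.3,0.007,0,0.012,0,0,0],[0.3,0.007,0,0.012,0,0,0],[0.3,0.007,0,0.012,0,0,0],[0.3,0.007,0,0.012,0,0,0]]}}

```text
clock: 20.5
eef_pos: [519.3, -103.1, 55.3]
eef_rot: [1.931, 1.929, -0.516]
ft_force: [-0.4, 0.2, -0.5]
width: 45.3
```

Call:
{"api": "carry_out", "payload": {"targets": [[0.3,0.001,0,0.003,0,0,0],[0.3,0.002,0,0.004,0,0,0],[0.3,0.003,0,0.005,0,0,0],[0.3,0.004,0,0.007,0,0,0],[0.3,0.004,0,0.007,0,0,0],[0.3,0.004,0,0.007,0,0,0],[0.3,0.004,0,0.007,0,0,0],[0.3,0.004,0,0.007,0,0,0],[0.3,0.004,0,0.007,0,0,0],[0.3,0.004,0,0.007,0,0,0]]}}

```text
clock: 21.5
eef_pos: [519.3, -103.1, 53.3]
eef_rot: [1.931, 1.929, -0.516]
ft_force: [0.5, -0.1, -0.5]
width: 44.7
```

Call:
{"api": "carry_out", "payload": {"targets": [[0.3,0.001,0,0.003,0,0,0],[0.3,0.002,0,0.004,0,0,0],[0.3,0.003,0,0.005,0,0,0],[0.3,0.004,0,0.007,0,0,0],[0.3,0.004,0,0.007,0,0,0],[0.3,0.004,0,0.007,0,0,0],[0.3,0.004,0,0.007,0,0,0],[0.3,0.004,0,0.007,0,0,0],[0.3,0.004,0,0.007,0,0,0],[0.3,0.004,0,0.007,0,0,0]]}}

```text
clock: 22.5
eef_pos: [519.3, -103.1, 51.3]
eef_rot: [1.931, 1.929, -0.516]
ft_force: [-0.4, -0.3, -1.0]
width: 45.1
```

```bash
python3 - <<'E'
from plan import *
p,R,o=cur(); print(p,o["width"],o["ft_force"],o["ft_torque"])
t=ctrl.snapshot("wrist"); save("w9",t["frame"])
E
```

```text
[ 519.3139 -103.148    51.2969] 45.13720183249835 [-0.414 -0.269 -0.973] [-0.5545 -0.1026  0.0171]
```

View pics/w9.png

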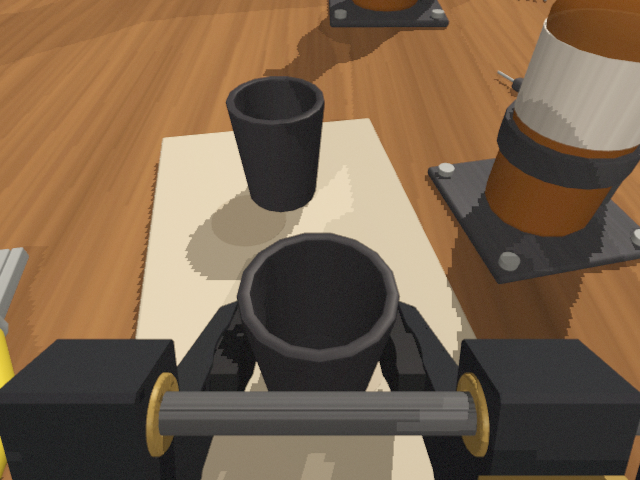

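```bash
python3 - <<'E'
from plan import *
w=ctrl.snapshot("wrist")
def cost(v,obs):
    x,y,z=v
    th=np.linspace(0,2*np.pi,90);P=np.c_[x+25*np.cos(th),y+25*np.sin(th),z+0*th]
    q=np.array([proj(w,p) for p in P]); return np.array([q[:,0].min(),q[:,0].max(),q[:,1].min(),q[:,1].max()])-obs
from scipy.optimize import least_squares
for obs in ([239,398.5,234,357],[239.5,398,234.5,355]):
    r=least_squares(cost,[520,-92,80],args=(obs,)); print(r.x,r.fun)
for obs in ([228.5,324,77,127],[229,323.5,77.5,126]):
    r=least_squares(cost,[500,27,75],args=(obs,)); print("c1",r.x,r.fun)
E
```

```text
[520.0707 -88.2062  71.4972] [ 1.3616 -1.3545 -1.925   1.4963]
[520.0742 -87.1539  70.444 ] [ 1.7279 -1.719  -2.4431  1.9042]
c1 [498.4906  34.4626  70.5294] [-0.4613  0.4675  1.0093 -0.8644]
c1 [498.1766  37.5119  69.0316] [-0.2727  0.2747  0.5931 -0.5091]
```

Call:
{"api": "carry_out", "payload": {"targets": [[0.3,0.001,0,0.003,0,0,0],[0.3,0.002,0,0.004,0,0,0],[0.3,0.003,0,0.005,0,0,0],[0.3,0.004,0,0.007,0,0,0],[0.3,0.004,0,0.007,0,0,0],[0.3,0.004,0,0.007,0,0,0],[0.3,0.004,0,0.007,0,0,0],[0.3,0.004,0,0.007,0,0,0],[0.3,0.004,0,0.007,0,0,0],[0.3,0.004,0,0.007,0,0,0]]}}

```text
clock: 23.6
eef_pos: [519.3, -103.3, 49.9]
eef_rot: [1.931, 1.93, -0.515]
ft_force: [-2.8, -2.7, 5.3]
width: 45.4
```

Call:
{"api": "carry_out", "payload": {"targets": [[0.3,-0.001,0,-0.002,0,0,0],[0.3,-0.001,0,-0.002,0,0,0],[0.56,-0.001,0,-0.002,0,0,0],[0.62,-0.001,0,-0.002,0,0,0],[0.7,-0.001,0,-0.002,0,0,0],[0.8,-0.001,0,-0.002,0,0,0],[0.8,-0.001,0,-0.002,0,0,0],[0.8,-0.1,0,-0.002,0,0,0],[0.8,-0.25,0,-0.002,0,0,0],[0.8,-0.4,0,-0.002,0,0,0]]}}

```text
clock: 24.6
eef_pos: [519.2, -190.5, 100.0]
eef_rot: [1.93, 1.93, -0.517]
ft_force: [-0.3, 0.8, -0.5]
width: 70.6
```

```bash
python3 - <<'E'
from plan import *
log();p,R,o=cur(); print(p,o["width"],o["ft_force"],o["joint_pos"])
t=ctrl.snapshot("wrist"); save("w10",t["frame"]); s=ctrl.snapshot("top");save("t10",s["frame"])
E
```

```text
[ 519.1566 -190.4502  100.0399] 70.56735706705827 [-0.3249  0.7936 -0.4751] [-0.8176  0.8849  1.3256  0.652   1.7844 -0.9716]
```

View pics/w10.png

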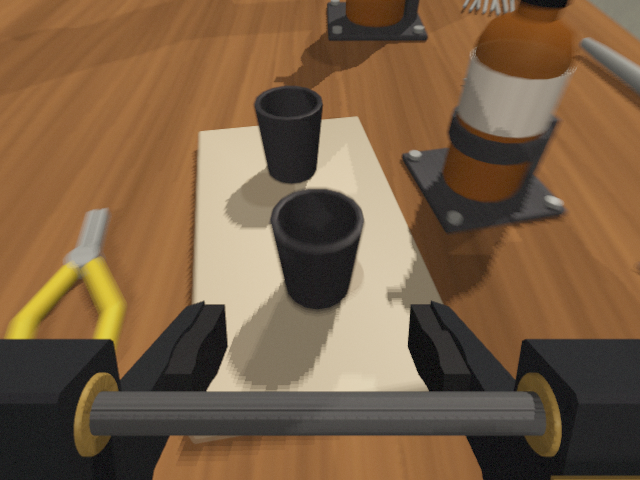

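View pics/t10.png

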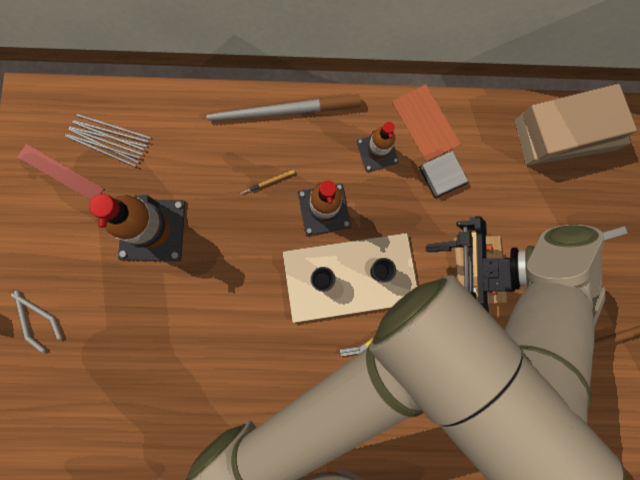

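```bash
python3 - <<'E'
from plan import *
p,R,o=cur()
for yw in (92.6,-87.4):
    plan([(p+[0,0,70],R,.8),([500,-300,215],down(np.radians(yw)),.4,1)])
E
```

```text
CALL
[[0.8, -0.07, 0.0, -0.121, -0.0, -0.0, -0.0],
[0.8, -0.14, 0.0, -0.242, -0.0, -0.0, -0.0],
[0.4, -0.173, -0.005, -0.238, -0.017, -0.009, -0.01],
[0.4, -0.205, -0.011, -0.234, -0.033, -0.018, -0.019],
[0.4, -0.238, -0.016, -0.229, -0.05, -0.027, -0.029],
[0.4, -0.271, -0.022, -0.225, -0.066, -0.036, -0.038],
[0.4, -0.303, -0.027, -0.22, -0.083, -0.045, -0.048],
[0.4, -0.336, -0.033, -0.216, -0.099, -0.054, -0.057],
[0.4, -0.369, -0.038, -0.211, -0.116, -0.064, -0.067],
[0.4, -0.401, -0.044, -0.207, -0.132, -0.073, -0.077]]
CALL
[[0.4, -0.022, -0.024, 0.005, -0.017, -0.009, -0.01],
[0.4, -0.045, -0.049, 0.009, -0.033, -0.018, -0.019],
[0.4, -0.067, -0.073, 0.014, -0.05, -0.027, -0.029],
[0.4, -0.09, -0.097, 0.018, -0.066, -0.036, -0.038],
[0.4, -0.112, -0.122, 0.023, -0.083, -0.045, -0.048],
[0.4, -0.135, -0.146, 0.028, -0.099, -0.054, -0.057],
[0.4, -0.135, -0.146, 0.028, -0.099, -0.054, -0.057],
[0.4, -0.135, -0.146, 0.028, -0.099, -0.054, -0.057],
[0.4, -0.135, -0.146, 0.028, -0.099, -0.054, -0.057],
[0.4, -0.135, -0.146, 0.028, -0.099, -0.054, -0.057]]
end q [-0.7415  0.4794  
[... 398 characters left out ...]
51, -0.035, -0.214, 0.101, -0.061, 0.058],
[0.4, -0.386, -0.041, -0.209, 0.117, -0.071, 0.068],
[0.4, -0.421, -0.047, -0.204, 0.134, -0.081, 0.077]]
CALL
[[0.4, -0.026, 0.02, 0.015, 0.017, -0.01, 0.01],
[0.4, -0.051, 0.04, 0.031, 0.034, -0.02, 0.019],
[0.4, -0.077, 0.06, 0.046, 0.05, -0.031, 0.029],
[0.4, -0.102, 0.08, 0.062, 0.067, -0.041, 0.039],
[0.4, -0.128, 0.1, 0.077, 0.084, -0.051, 0.048],
[0.4, -0.128, 0.1, 0.077, 0.084, -0.051, 0.048],
[0.4, -0.128, 0.1, 0.077, 0.084, -0.051, 0.048],
[0.4, -0.128, 0.1, 0.077, 0.084, -0.051, 0.048],
[0.4, -0.128, 0.1, 0.077, 0.084, -0.051, 0.048],
[0.4, -0.128, 0.1, 0.077, 0.084, -0.051, 0.048]]
end q [-0.7415  0.4794  1.3936 -0.      1.2686  0.7839]
```

Call:
{"api": "carry_out", "payload": {"targets": [[0.8,-0.07,0,-0.121,0,0,0],[0.8,-0.14,0,-0.242,0,0,0],[0.4,-0.175,-0.006,-0.238,0.017,-0.01,0.01],[0.4,-0.21,-0.012,-0.233,0.034,-0.02,0.019],[0.4,-0.246,-0.017,-0.228,0.05,-0.031,0.029],[0.4,-0.281,-0.023,-0.223,0.067,-0.041,0.039],[0.4,-0.316,-0.029,-0.218,0.084,-0.051,0.048],[0.4,-0.351,-0.035,-0.214,0.101,-0.061,0.058],[0.4,-0.386,-0.041,-0.209,0.117,-0.071,0.068],[0.4,-0.421,-0.047,-0.204,0.134,-0.081,0.077]]}}

```text
clock: 25.7
eef_pos: [507.4, -255.3, 195.8]
eef_rot: [2.289, 0.914, -1.652]
ft_force: [0.7, -0.2, -0.9]
width: 35.2
```

Call:
{"api": "carry_out", "payload": {"targets": [[0.4,-0.026,0.02,0.015,0.017,-0.01,0.01],[0.4,-0.051,0.04,0.031,0.034,-0.02,0.019],[0.4,-0.077,0.06,0.046,0.05,-0.031,0.029],[0.4,-0.102,0.08,0.062,0.067,-0.041,0.039],[0.4,-0.128,0.1,0.077,0.084,-0.051,0.048],[0.4,-0.128,0.1,0.077,0.084,-0.051,0.048],[0.4,-0.128,0.1,0.077,0.084,-0.051,0.048],[0.4,-0.128,0.1,0.077,0.084,-0.051,0.048],[0.4,-0.128,0.1,0.077,0.084,-0.051,0.048],[0.4,-0.128,0.1,0.077,0.084,-0.051,0.048]]}}

```text
clock: 26.7
eef_pos: [500.2, -296.8, 212.5]
eef_rot: [2.196, 0.064, -2.206]
ft_force: [-0.6, -0.5, 0.7]
width: 35.0
```

```bash
python3 - <<'E'
from plan import *
log();p,R,o=cur(); print(p,R,o["width"],o["ft_force"],o["joint_pos"])
t=ctrl.snapshot("wrist"); save("w11",t["frame"]); s=ctrl.snapshot("top");save("t11",s["frame"])
for c in [(567,-283),(525,-283),(481,-286),(572,-324),(528,-327),(484,-329)]: print(c,proj(t,[*c,22]))
E
```

```text
[ 500.2019 -296.7955  212.4687] [[-0.0046  0.0492 -0.9988]
 [ 0.0089 -0.9987 -0.0493]
 [-1.     -0.0091  0.0042]] 34.98488112403607 [-0.6031 -0.4571  0.6825] [-0.7382  0.4824  1.3885  0.0036  1.28    0.7823]
(567, -283) [303.5794 128.2542]
(525, -283) [301.3393 186.7604]
(481, -286) [303.0419 243.3244]
(572, -324) [361.472  123.9508]
(528, -327) [360.666  185.7611]
(484, -329) [358.6382 242.4112]
```

View pics/w11.png

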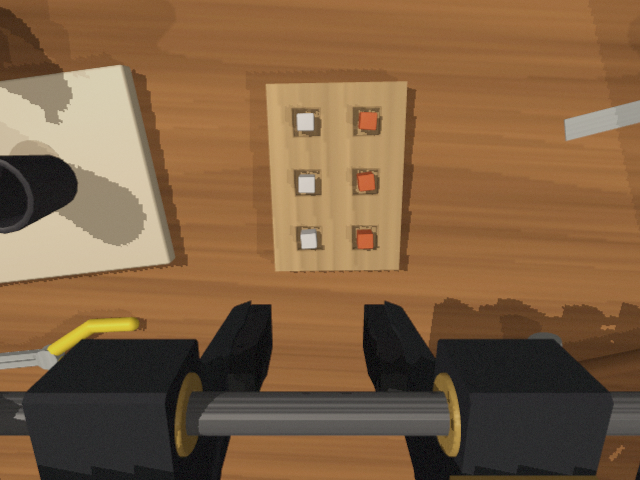

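View pics/t11.png

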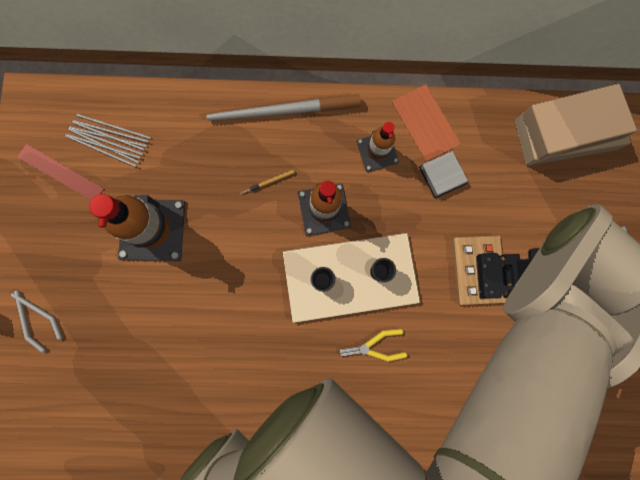

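```bash
cat >> h.py <<'E'
def pieces(w,roi=None,amin=60):
    im=w["frame"].astype(int);b,g,r=im[...,0],im[...,1],im[...,2]
    out={}
    for nm,m in (("silver",(r>150)&(abs(r-g)<25)&(abs(g-b)<25)),("copper",(r>150)&(g<0.5*r)&(b<0.35*r))):
        m=m.astype(np.uint8)
        if roi: mm=np.zeros_like(m); x0,y0,x1,y1=roi; mm[y0:y1,x0:x1]=m[y0:y1,x0:x1]; m=mm
        n,l,st,ce=cv2.connectedComponentsWithStats(m); L=[]
        for i in range(1,n):
            if st[i][4]>=amin:
                pts=np.argwhere(l==i)[:,::-1].astype(np.float32); (c,_,ang)=cv2.minAreaRect(pts); L.append((ce[i],ang,st[i][4]))
        out[nm]=L
    return out
E
python3 - <<'E'
from plan import *
w=ctrl.snapshot("wrist"); t=ctrl.snapshot("top")
for nm,L in pieces(w,(260,75,415,275)).items():
    for c,ang,A in L: print(nm,c,ang,A,atz(w,c,22))
for nm,L in pieces(t,(450,230,515,310),8).items():
    for c,ang,A in L: print("top",nm,c,A,atz(t,c,22))
im=w["frame"][70:280,255:420]; save("w11c",cv2.resize(im,None,fx=3.5,fy=3.5)[:600])
E
```

```text
silver [304.9049 121.4623] 90.0 305 [ 571.77   -283.8389   22.    ]
silver [306.0602 184.4812] 90.0 266 [ 526.9436 -286.5142   22.    ]
silver [308.057  240.4123] 82.87498474121094 228 [ 483.6148 -289.8542   22.    ]
top silver [468.5758 248.5758] 33 [ 570.1117 -280.3919   22.    ]
top silver [470.5 269.5] 34 [ 525.7655 -283.1694   22.    ]
top silver [472.6471 290.3824] 34 [ 482.1152 -286.3829   22.    ]
top copper [489. 248.] 25 [ 572.3431 -324.2361   22.    ]
```

View pics/w11c.png

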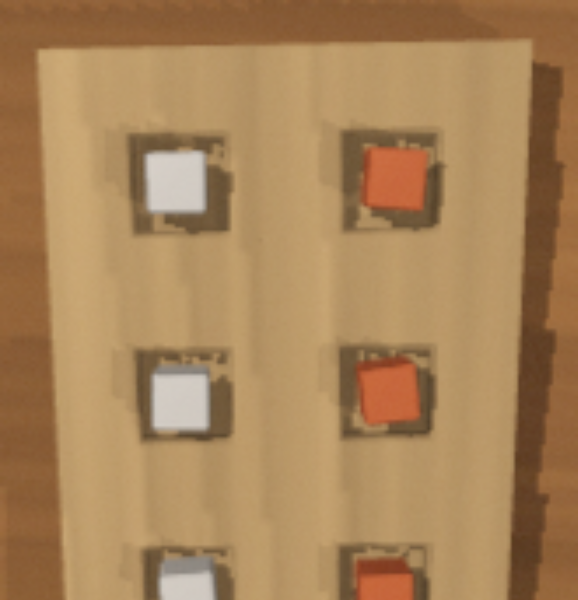

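```bash
python3 - <<'E'
from plan import *
w=ctrl.snapshot("wrist")
for px in [(368.2,120.5),(366.3,181.8),(365,239)]: print(atz(w,px,22)+[-.8,1.7,0])
plan([([482.9,-288.1,75],down(np.radians(-87.4)),.3,3)])
E
```

```text
[ 573.9028 -326.984    22.    ]
[ 530.4487 -329.3306   22.    ]
[ 486.2846 -332.0813   22.    ]
CALL
[[0.3, 0.138, -0.008, 0.016, 0.0, 0.0, 0.0],
[0.3, 0.276, -0.017, 0.033, 0.0, 0.0, 0.001],
[0.3, 0.413, -0.025, 0.049, 0.0, 0.001, 0.001],
[0.3, 0.551, -0.033, 0.066, 0.001, 0.001, 0.001],
[0.3, 0.551, -0.033, 0.066, 0.001, 0.001, 0.001],
[0.3, 0.551, -0.033, 0.066, 0.001, 0.001, 0.001],
[0.3, 0.551, -0.033, 0.066, 0.001, 0.001, 0.001],
[0.3, 0.551, -0.033, 0.066, 0.001, 0.001, 0.001],
[0.3, 0.551, -0.033, 0.066, 0.001, 0.001, 0.001],
[0.3, 0.551, -0.033, 0.066, 0.001, 0.001, 0.001]]
end q [-0.7465  0.5862  1.6333 -0.      0.9221  0.7789]
```

Call:
{"api": "carry_out", "payload": {"targets": [[0.3,0.138,-0.008,0.016,0,0,0],[0.3,0.276,-0.017,0.033,0,0,0.001],[0.3,0.413,-0.025,0.049,0,0.001,0.001],[0.3,0.551,-0.033,0.066,0.001,0.001,0.001],[0.3,0.551,-0.033,0.066,0.001,0.001,0.001],[0.3,0.551,-0.033,0.066,0.001,0.001,0.001],[0.3,0.551,-0.033,0.066,0.001,0.001,0.001],[0.3,0.551,-0.033,0.066,0.001,0.001,0.001],[0.3,0.551,-0.033,0.066,0.001,0.001,0.001],[0.3,0.551,-0.033,0.066,0.001,0.001,0.001]]}}

```text
clock: 27.95
eef_pos: [483.1, -288.3, 75.6]
eef_rot: [2.203, 0.049, -2.198]
ft_force: [-0.1, -0.1, 0.1]
width: 26.5
```

```bash
python3 - <<'E'
from plan import *
log();p,R,o=cur(); print(p,o["width"])
print(rel([482.9,-288.1,40.8],down(np.radians(-87.4))))
w=ctrl.snapshot("wrist"); im=w["frame"].copy()
tip=p+R[:,0]*25
for d in (-9,0,9): cv2.circle(im,tuple(int(v) for v in proj(w,[482.9,-288.1+d,22])),3,(0,255,0),-1)
save("w12",im); t=ctrl.snapshot("top"); save("t12",cv2.resize(t["frame"][220:320,420:540],None,fx=5,fy=5))
E
```

```text
[ 483.0745 -288.3473   75.6196] 26.520605783754288
[ 0.1393 -0.0008  0.001  -0.0004 -0.0004  0.0002]
```

View pics/w12.png

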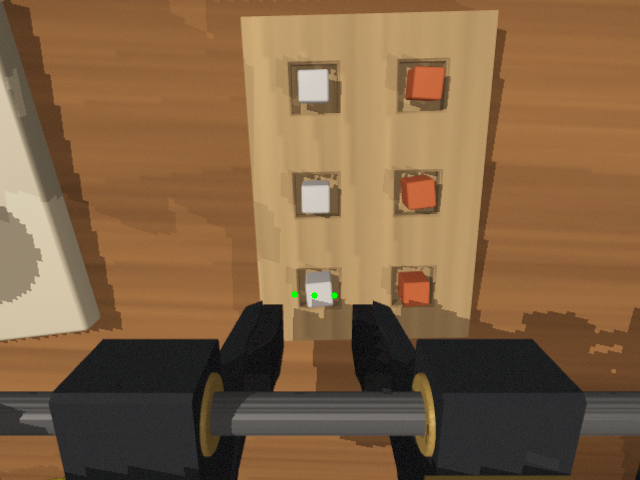

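View pics/t12.png

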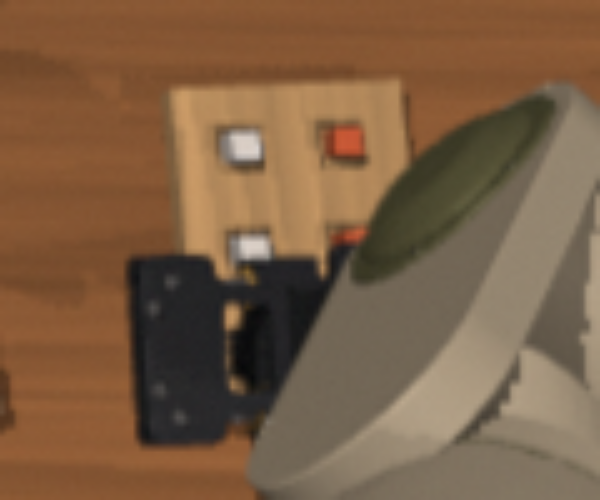

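```bash
python3 - <<'E'
from plan import *
p,R,o=cur()
w=ctrl.snapshot("wrist"); print("cam",ray(w,(320,240))[0])
def box(cx,cy,yaw,col,im):
    c,s=np.cos(yaw),np.sin(yaw)
    for z in (22,14):
        q=[proj(w,[cx+6*(c*a-s*b),cy+6*(s*a+c*b),z]) for a,b in ((1,1),(1,-1),(-1,-1),(-1,1))]
        cv2.polylines(im,[np.round(np.array(q)*8*1).astype(int).reshape(-1,1,2)],True,col,1,shift=3)
im=w["frame"].copy(); im0=im.copy()
for c in [(482.9,-288.1),(526.4,-284.8),(570.9,-282.1),(485.5,-330.7),(529.5,-328),(573,-325.5)]: box(*c,.05,(0,255,0),im)
a=cv2.resize(im[50:320,280:460],None,fx=2.2,fy=2.2,interpolation=cv2.INTER_CUBIC);b=cv2.resize(im0[50:320,280:460],None,fx=2.2,fy=2.2,interpolation=cv2.INTER_CUBIC)
save("w13",np.hstack([a,b]))
E
```

```text
cam [ 560.7836 -286.1494  197.322 ]
```

View pics/w13.png

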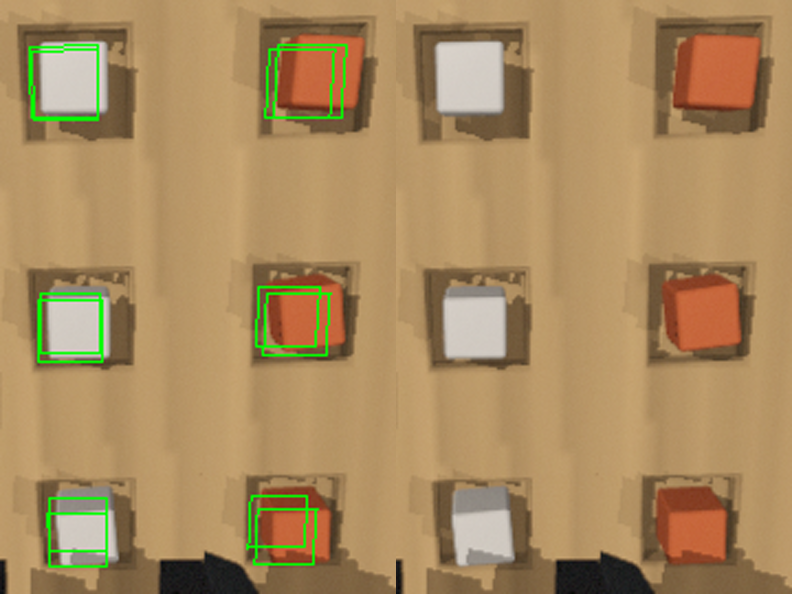

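Call:
{"api": "carry_out", "payload": {"targets": [[0.3,0.06,0.003,0.001,0,0,0],[0.3,0.11,0.003,0.001,0,0,0],[0.3,0.139,0.003,0.001,0,0,0],[0.3,0.139,0.003,0.001,0,0,0],[0.3,0.139,0.003,0.001,0,0,0],[0,0.139,0.003,0.001,0,0,0],[0,0.139,0.003,0.001,0,0,0],[0,0.139,0.003,0.001,0,0,0],[0,0.139,0.003,0.001,0,0,0],[0,0.139,0.003,0.001,0,0,0]]}}

```text
clock: 29.1
eef_pos: [482.7, -288.9, 40.3]
eef_rot: [2.203, 0.049, -2.199]
ft_force: [-1.1, -0.3, -0.1]
width: 11.1
```

```bash
cat >> h.py <<'E'
def fit_stand(s,x,y,z=15,sz=60,th=75):
    px=proj(s,[x,y,z+30]); x0,y0=int(px[0])-sz//2,int(px[1])-sz//2
    m=darkmask(s,x0,y0,sz,sz,4,th)
    def cost(v):
        k=sil(s,cone_pts(np.array([v[0],v[1],z]),[0,0,1]),4,x0,y0,sz,sz); return 1-(k&m).sum()/max(1,(k|m).sum())
    r=minimize(cost,[x,y],method="Nelder-Mead",options=dict(initial_simplex=[[x,y],[x+8,y],[x,y+8]],xatol=.05,fatol=1e-4))
    return r.x,r.fun
E
python3 - <<'E'
from plan import *
t=ctrl.snapshot("top"); s=ctrl.snapshot("side")
for c in ((500,28),(520,-92)):
    print("top",fit_stand(t,*c),"side",fit_stand(s,*c))
crop(t,"t14",280,230,430,330,5); crop(s,"s14",230,250,380,400,4)
E
```

```text
top (array([498.454 ,  29.0054]), np.float64(0.17366573883577396)) side (array([493.75 ,  30.375]), np.float64(0.8575383094414236))
top (array([518.2991, -89.7884]), np.float64(0.14208927319467168)) side (array([520., -92.]), np.float64(1.0))
```

View pics/t14.png

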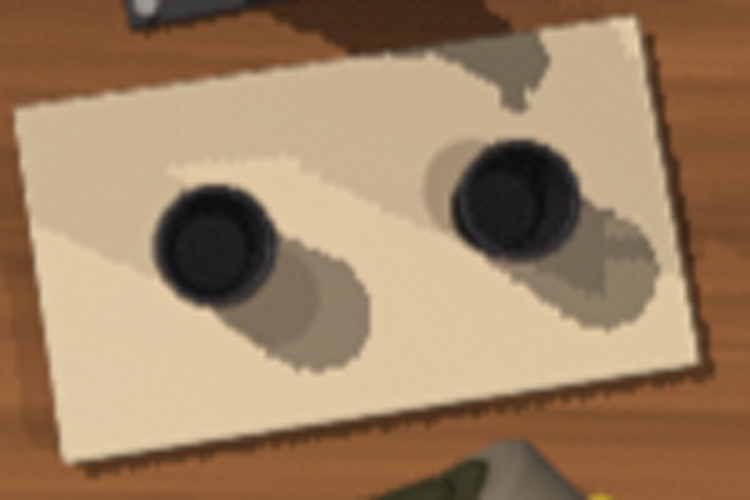

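View pics/s14.png

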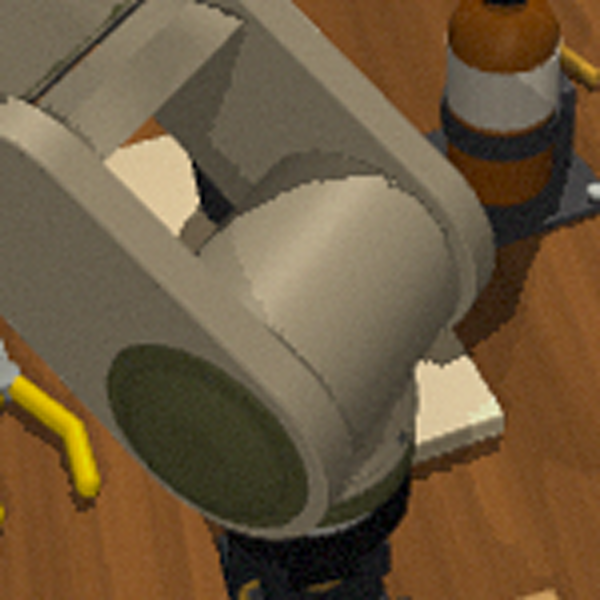

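```bash
python3 - <<'E'
from plan import *
t=ctrl.snapshot("top")
print(atz(t,(323,279.2),75),atz(t,(383.2,270.2),75))
c=[atz(t,p,15) for p in [(283,251.6),(407,233.4),(420,302.4),(293,322.4)]]; print(c,np.mean(c,0))
R=down(np.radians(-87.4))
p,_,o=cur()
plan([(p+[0,0,100],R,0,0,34),([518.8,-90.5,140],R,0),([518.8,-90.5,114],R,0,3,26)])
E
```

```text
[495.9907  29.0559  75.    ] [516.2155 -89.6955  75.    ]
[array([555.5824, 112.6158,  15.    ]), array([ 600.7223, -150.8634,   15.    ]), array([ 455.1234, -176.8904,   15.    ]), array([409.1476,  87.3791,  15.    ])] [505.1439 -31.9397  15.    ]
CALL
[[0, -0.133, -0.0, -0.0, -0.0, -0.0, 0.0],
[0, -0.267, -0.001, -0.001, -0.0, -0.0, 0.0],
[0, -0.4, -0.001, -0.001, -0.0, -0.0, 0.0],
[0, -0.399, -0.158, -0.036, -0.0, -0.0, 0.0],
[0, -0.399, -0.315, -0.072, -0.0, -0.0, 0.0],
[0, -0.398, -0.473, -0.108, -0.0, -0.0, 0.0],
[0, -0.397, -0.63, -0.143, -0.0, -0.0, 0.0],
[0, -0.397, -0.787, -0.179, -0.0, -0.0, 0.0],
[0, -0.293, -0.787, -0.179, -0.0, -0.0, 0.0],
[0, -0.293, -0.787, -0.179, -0.0, -0.0, 0.0]]
CALL
[[0, 0.0, 0.0, 0.0, 0.0, 0.0, 0.0],
[0, 0.0, 0.0, 0.0, 0.0, 0.0, 0.0],
[0, 0.0, 0.0, 0.0, 0.0, 0.0, 0.0],
[0, 0.0, 0.0, 0.0, 0.0, 0.0, 0.0],
[0, 0.0, 0.0, 0.0, 0.0, 0.0, 0.0],
[0, 0.0, 0.0, 0.0, 0.0, 0.0, 0.0],
[0, 0.0, 0.0, 0.0, 0.0, 0.0, 0.0],
[0, 0.0, 0.0, 0.0, 0.0, 0.0, 0.0],
[0, 0.0, 0.0, 0.0, 0.0, 0.0, 0.0],
[0, 0.0, 0.0, 0.0, 0.0, 0.0, 0.0]]
end q [-0.3957  0.4618  1.7169 -0.      0.9629  1.1297]
```

Call:
{"api": "carry_out", "payload": {"targets": [[0,-0.133,0,0,0,0,0],[0,-0.267,-0.001,-0.001,0,0,0],[0,-0.4,-0.001,-0.001,0,0,0],[0,-0.399,-0.158,-0.036,0,0,0],[0,-0.399,-0.315,-0.072,0,0,0],[0,-0.398,-0.473,-0.108,0,0,0],[0,-0.397,-0.63,-0.143,0,0,0],[0,-0.397,-0.787,-0.176,0,0,0],[0,-0.35,-0.787,-0.176,0,0,0],[0,-0.35,-0.787,-0.176,0,0,0]]}}

```text
clock: 30.25
eef_pos: [517.6, -90.0, 127.1]
eef_rot: [2.2, 0.052, -2.201]
ft_force: [0.1, -0.5, -0.6]
width: 11.2
```

```bash
python3 - <<'E'
from plan import *
log();p,R,o=cur(); print(p,R[:,0],o["width"])
for n in ("wrist","top","side"): save(n+"15",ctrl.snapshot(n)["frame"])
print(rel([517.8,-90.5,113],down(np.radians(-87.4))))
E
```

```text
[517.5941 -89.9871 127.1322] [-0.0003  0.0028 -1.    ] 11.216572564860469
[ 0.0616 -0.0048  0.0012 -0.0007 -0.0003  0.0003]
```

View pics/wrist15.png

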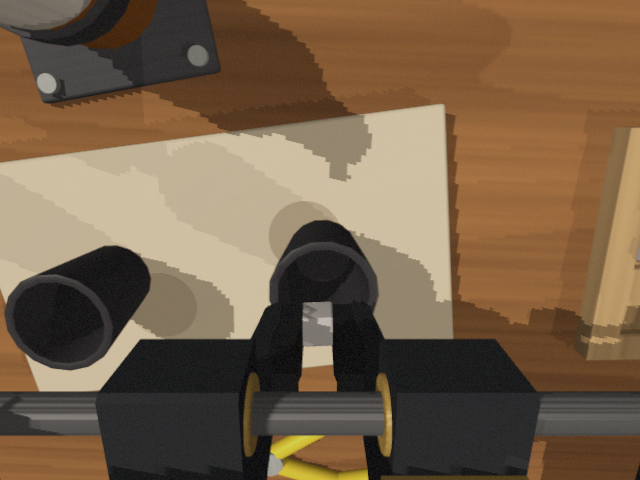

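View pics/side15.png

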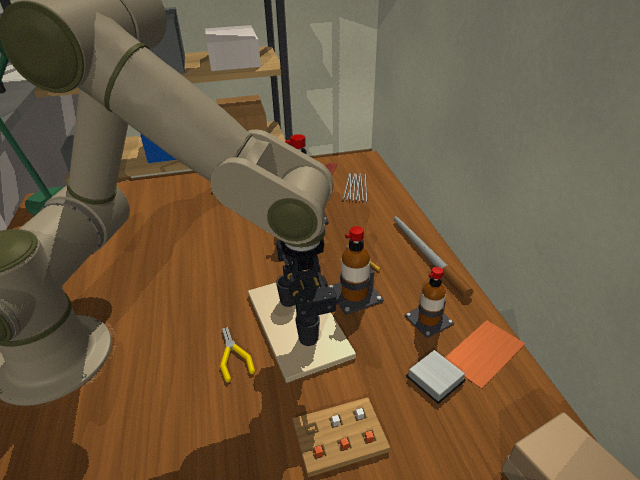

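```bash
cat >> h.py <<'E'
from scipy.optimize import least_squares
def rimfit(w,obs,g,z=75,use=(0,1,2)):
    def f(v):
        th=np.linspace(0,2*np.pi,120);P=np.c_[v[0]+25*np.cos(th),v[1]+25*np.sin(th),z+0*th]
        q=np.array([proj(w,p) for p in P]); return (np.array([q[:,0].min(),q[:,0].max(),q[:,1].min(),q[:,1].max()])-obs)[list(use)]
    r=least_squares(f,g); return r.x,r.fun
E
python3 - <<'E'
from plan import *
w=ctrl.snapshot("wrist")
print(rimfit(w,[270.5,378.5,241,0],[517,-90]))
print(rimfit(w,[6.5,113,274,369],[498,28],use=(0,1,2,3)))
# project grasped piece bottom centre
p,R,o=cur(); print(proj(w,p+R[:,0]*33),proj(w,[517.8,-90.5,75]))
E
```

```text
(array([518.6831, -95.8758]), array([-1.306 ,  1.3035,  0.103 ]))
(array([498.655 ,  25.8627]), array([-1.5312,  1.5525, -0.928 ,  1.2264]))
[314.8662 315.2295] [312.5254 295.3756]
```

Call:
{"api": "carry_out", "payload": {"targets": [[0,0.03,0.013,-0.002,0,0,0],[0,0.06,0.013,-0.002,0,0,0],[0,0.068,0.013,-0.002,0,0,0],[0,0.068,0.013,-0.002,0,0,0],[0.3,0.068,0.013,-0.002,0,0,0],[0.3,0.068,0.013,-0.002,0,0,0],[0.3,0.068,0.013,-0.002,0,0,0],[0.3,-0.05,0.013,-0.002,0,0,0],[0.3,-0.15,0.013,-0.002,0,0,0],[0.3,-0.2,0.013,-0.002,0,0,0]]}}

```text
clock: 31.45
eef_pos: [519.3, -94.1, 180.3]
eef_rot: [2.205, 0.048, -2.195]
ft_force: [-0.2, -0.5, 0.2]
width: 26.3
```

```bash
python3 - <<'E'
from plan import *
log();p,R,o=cur(); print(p,o["width"],o["ft_force"])
w=ctrl.snapshot("wrist"); save("w16",w["frame"]);t=ctrl.snapshot("top"); save("t16",t["frame"])
R=down(np.radians(-87.4))
plan([([485.5,-250,175],R,.3),([485.5,-331.7,110],R,.3),([485.5,-331.7,80],R,.3)])
E
```

```text
[519.2532 -94.138  180.338 ] 26.28214025754543 [-0.2184 -0.4991  0.1532]
CALL
[[0.3, 0.004, 0.154, 0.04, -0.0, -0.0, 0.0],
[0.3, 0.008, 0.309, 0.081, -0.0, -0.0, 0.0],
[0.3, 0.013, 0.463, 0.121, -0.0, -0.001, 0.0],
[0.3, 0.017, 0.617, 0.161, -0.0, -0.001, 0.0],
[0.3, 0.104, 0.726, 0.167, -0.0, -0.001, 0.0],
[0.3, 0.19, 0.835, 0.172, -0.0, -0.001, 0.0],
[0.3, 0.277, 0.944, 0.177, -0.0, -0.001, 0.0],
[0.3, 0.397, 0.944, 0.177, -0.0, -0.001, 0.0],
[0.3, 0.397, 0.944, 0.177, -0.0, -0.001, 0.0],
[0.3, 0.397, 0.944, 0.177, -0.0, -0.001, 0.0]]
end q [-0.7988  0.6295  1.54   -0.      0.9721  0.7267]
```

View pics/w16.png

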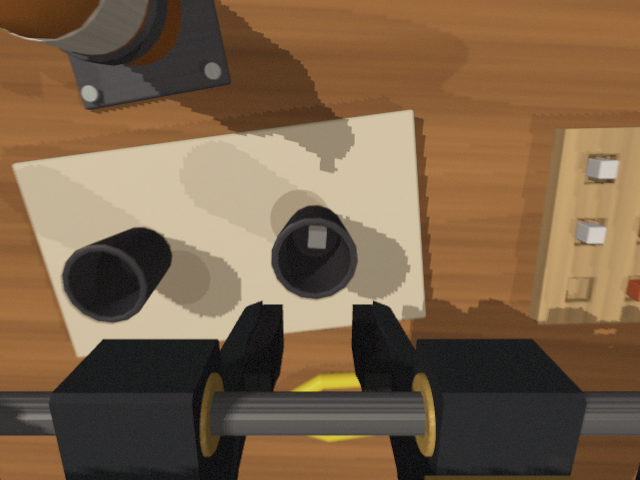

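Call:
{"api": "carry_out", "payload": {"targets": [[0.3,0.004,0.154,0.04,0,0,0],[0.3,0.008,0.309,0.081,0,0,0],[0.3,0.013,0.463,0.121,0,0,0],[0.3,0.017,0.617,0.161,0,-0.001,0],[0.3,0.104,0.726,0.167,0,-0.001,0],[0.3,0.19,0.835,0.172,0,-0.001,0],[0.3,0.277,0.944,0.177,0,-0.001,0],[0.3,0.397,0.944,0.177,0,-0.001,0],[0.3,0.397,0.944,0.177,0,-0.001,0],[0.3,0.397,0.944,0.177,0,-0.001,0]]}}

```text
clock: 32.55
eef_pos: [484.5, -330.9, 78.0]
eef_rot: [2.195, 0.051, -2.208]
ft_force: [0.5, -0.5, 0.5]
width: 26.5
```

```bash
cat > ov.py <<'E'
from plan import *
import sys
def ov(name,pts,yaw=.05,roi=(280,50,460,340)):
    w=ctrl.snapshot("wrist"); im=w["frame"].copy()
    for cx,cy in pts:
        c,s=np.cos(yaw),np.sin(yaw)
        q=[proj(w,[cx+6*(c*a-s*b),cy+6*(s*a+c*b),22]) for a,b in ((1,1),(1,-1),(-1,-1),(-1,1))]
        cv2.polylines(im,[np.round(np.array(q)*8).astype(int).reshape(-1,1,2)],True,(0,255,0),1,shift=3)
    x0,y0,x1,y1=roi; save(name,cv2.resize(im[y0:y1,x0:x1],None,fx=2,fy=2,interpolation=cv2.INTER_CUBIC))
E
python3 - <<'E'
from ov import *
p,R,o=cur(); print(p,o["width"])
ov("w17",[(485.5,-331.7),(526.4,-284.8),(529.5,-328)],roi=(160,60,420,340))
print(rel([485.5,-331.7,40.5],down(np.radians(-87.4))))
E
```

```text
[ 484.5029 -330.8594   78.0182] 26.469801295063203
[ 0.1545  0.0026 -0.0025 -0.0003  0.0006  0.0003]
```

View pics/w17.png

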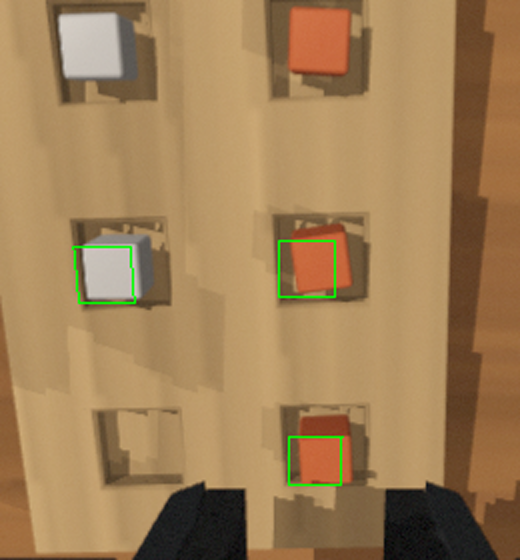

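Call:
{"api": "carry_out", "payload": {"targets": [[0.3,0.07,0.007,-0.004,0,0,0],[0.3,0.12,0.007,-0.004,0,0,0],[0.3,0.153,0.007,-0.004,0,0,0],[0.3,0.153,0.007,-0.004,0,0,0],[0.3,0.153,0.007,-0.004,0,0,0],[0,0.153,0.007,-0.004,0,0,0],[0,0.153,0.007,-0.004,0,0,0],[0,0.153,0.007,-0.004,0,0,0],[0,0.153,0.007,-0.004,0,0,0],[0,0.153,0.007,-0.004,0,0,0]]}}

```text
clock: 33.6
eef_pos: [485.7, -333.1, 40.4]
eef_rot: [2.196, 0.049, -2.205]
ft_force: [0.2, 1.3, 2.4]
width: 11.3
```

```bash
python3 - <<'E'
from plan import *
R=down(np.radians(-87.4))
p,_,o=cur();print(p,o["width"],o["ft_force"])
plan([(p+[0,0,100],R,0,0,34),([518.5,-93.5,140],R,0),([518.5,-93.5,125],R,0,1,26)])
E
```

```text
[ 485.6743 -333.1127   40.4069] 11.310292266575406 [0.2285 1.254  2.3592]
CALL
[[0, -0.133, -0.0, 0.001, -0.0, 0.0, 0.0],
[0, -0.267, -0.0, 0.001, -0.0, 0.0, 0.0],
[0, -0.4, -0.001, 0.002, -0.0, 0.001, 0.0],
[0, -0.4, -0.159, -0.027, -0.0, 0.001, 0.0],
[0, -0.399, -0.318, -0.056, -0.0, 0.001, 0.0],
[0, -0.399, -0.477, -0.084, -0.0, 0.001, 0.0],
[0, -0.398, -0.635, -0.113, -0.0, 0.001, 0.0],
[0, -0.398, -0.794, -0.142, -0.0, 0.001, 0.0],
[0, -0.397, -0.953, -0.17, -0.0, 0.001, 0.0],
[0, -0.337, -0.953, -0.171, -0.0, 0.001, 0.0]]
CALL
[[0, 0.0, 0.0, 0.0, 0.0, -0.0, -0.0],
[0, 0.0, 0.0, 0.0, 0.0, -0.0, -0.0],
[0, 0.0, 0.0, 0.0, 0.0, -0.0, -0.0],
[0, 0.0, 0.0, 0.0, 0.0, -0.0, -0.0],
[0, 0.0, 0.0, 0.0, 0.0, -0.0, -0.0],
[0, 0.0, 0.0, 0.0, 0.0, -0.0, -0.0],
[0, 0.0, 0.0, 0.0, 0.0, -0.0, -0.0],
[0, 0.0, 0.0, 0.0, 0.0, -0.0, -0.0],
[0, 0.0, 0.0, 0.0, 0.0, -0.0, -0.0],
[0, 0.0, 0.0, 0.0, 0.0, -0.0, -0.0]]
end q [-0.4013  0.4476  1.7047 -0.      0.9893  1.1241]
```

Call:
{"api": "carry_out", "payload": {"targets": [[0,-0.133,0,0.001,0,0,0],[0,-0.267,0,0.001,0,0,0],[0,-0.4,-0.001,0.002,0,0.001,0],[0,-0.4,-0.159,-0.027,0,0.001,0],[0,-0.399,-0.318,-0.056,0,0.001,0],[0,-0.399,-0.477,-0.084,0,0.001,0],[0,-0.398,-0.635,-0.113,0,0.001,0],[0,-0.398,-0.794,-0.142,0,0.001,0],[0,-0.397,-0.953,-0.17,0,0.001,0],[0,-0.36,-0.953,-0.171,0,0.001,0]]}}

```text
clock: 34.6
eef_pos: [519.1, -89.6, 131.2]
eef_rot: [2.202, 0.054, -2.195]
ft_force: [0.5, 0.2, -0.3]
width: 10.9
```

```bash
python3 - <<'E'
from plan import *
p,R,o=cur();print(p,o["width"])
w=ctrl.snapshot("wrist"); save("w18",w["frame"]);print(rel([518.5,-93.5,110],down(np.radians(-87.4))))
E
```

```text
[519.0742 -89.6456 131.1677] 10.927289110652431
[ 0.0766  0.0084 -0.0006  0.0001 -0.0001  0.0004]
```

View pics/w18.png

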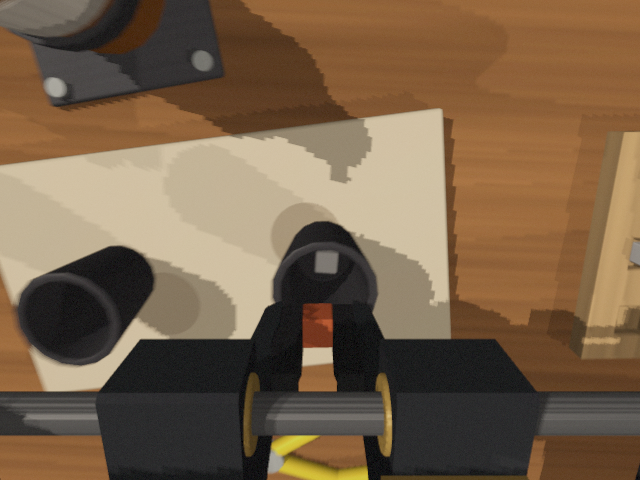

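Call:
{"api": "carry_out", "payload": {"targets": [[0,0.02,0.002,0,0,0,0],[0,0.05,0.002,0,0,0,0],[0,0.079,0.002,0,0,0,0],[0,0.079,0.002,0,0,0,0],[0,0.079,0.002,0,0,0,0],[0.3,0.079,0.002,0,0,0,0],[0.3,0.079,0.002,0,0,0,0],[0.3,0.079,0.002,0,0,0,0],[0.3,-0.05,0.002,0,0,0,0],[0.3,-0.17,0.002,0,0,0,0]]}}

```text
clock: 35.65
eef_pos: [518.3, -93.8, 173.7]
eef_rot: [2.202, 0.05, -2.2]
ft_force: [0.1, -0.3, -0.3]
width: 26.5
```

```bash
python3 - <<'E'
from plan import *
p,R,o=cur();print(p,o["width"],o["ft_force"])
w=ctrl.snapshot("wrist"); save("w19",w["frame"])
R=down(np.radians(-87.4))
plan([([526.4,-250,175],R,.3),([526.4,-285.8,110],R,.3),([526.4,-285.8,80],R,.3)])
E
```

```text
[518.2527 -93.8141 173.6846] 26.52989949555531 [ 0.1342 -0.2848 -0.2621]
CALL
[[0.3, 0.004, 0.156, 0.0, -0.0, -0.0, -0.0],
[0.3, 0.008, 0.311, 0.001, -0.0, -0.001, -0.0],
[0.3, 0.012, 0.467, 0.001, -0.0, -0.001, -0.0],
[0.3, 0.016, 0.622, 0.002, -0.0, -0.001, -0.0],
[0.3, 0.146, 0.694, 0.006, -0.0, -0.001, -0.0],
[0.3, 0.276, 0.765, 0.01, -0.0, -0.001, -0.0],
[0.3, 0.396, 0.765, 0.011, -0.0, -0.001, -0.0],
[0.3, 0.396, 0.765, 0.011, -0.0, -0.001, -0.0],
[0.3, 0.396, 0.765, 0.011, -0.0, -0.001, -0.0],
[0.3, 0.396, 0.765, 0.011, -0.0, -0.001, -0.0]]
end q [-0.6931  0.6515  1.5004  0.      0.9897  0.8323]
```

View pics/w19.png

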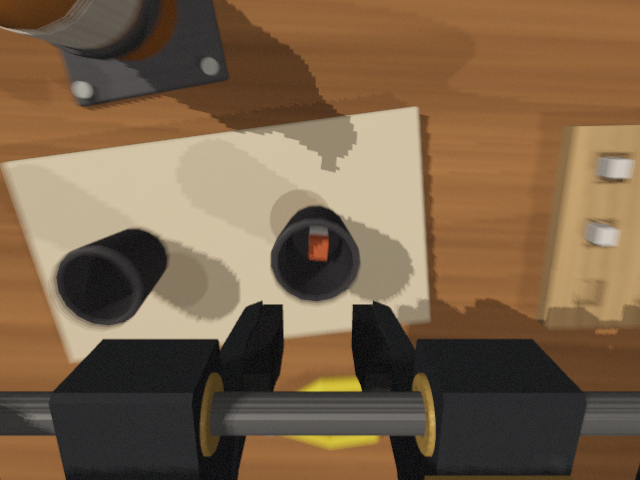

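Call:
{"api": "carry_out", "payload": {"targets": [[0.3,0.004,0.156,0,0,0,0],[0.3,0.008,0.311,0.001,0,0,0],[0.3,0.012,0.467,0.001,0,-0.001,0],[0.3,0.016,0.622,0.002,0,-0.001,0],[0.3,0.146,0.694,0.006,0,-0.001,0],[0.3,0.276,0.765,0.01,0,-0.001,0],[0.3,0.396,0.765,0.011,0,-0.001,0],[0.3,0.396,0.765,0.011,0,-0.001,0],[0.3,0.396,0.765,0.011,0,-0.001,0],[0.3,0.396,0.765,0.011,0,-0.001,0]]}}

```text
clock: 36.7
eef_pos: [524.9, -285.1, 75.6]
eef_rot: [2.197, 0.048, -2.202]
ft_force: [0.3, -0.1, 0.0]
width: 26.6
```

```bash
python3 - <<'E'
from ov import *
p,R,o=cur(); print(p,o["width"])
ov("w20",[(526.4,-285.8),(529.5,-329)],roi=(200,100,460,340))
print(rel([526.4,-285.8,40.5],down(np.radians(-87.4))))
E
```

```text
[ 524.9246 -285.1295   75.5643] 26.63186548065644
[ 0.1401  0.003  -0.0063 -0.0003  0.0003 -0.    ]
```

View pics/w20.png

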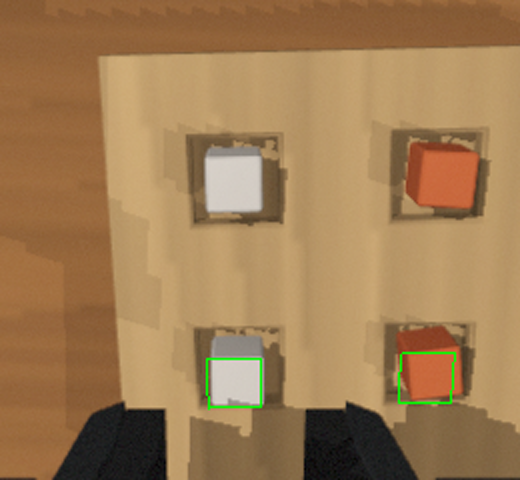

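Call:
{"api": "carry_out", "payload": {"targets": [[0.3,0.07,0.003,-0.005,0,0,0],[0.3,0.11,0.003,-0.005,0,0,0],[0.3,0.14,0.003,-0.005,0,0,0],[0.3,0.14,0.003,-0.005,0,0,0],[0.3,0.14,0.003,-0.005,0,0,0],[0,0.14,0.003,-0.005,0,0,0],[0,0.14,0.003,-0.005,0,0,0],[0,0.14,0.003,-0.005,0,0,0],[0,0.14,0.003,-0.005,0,0,0],[0,0.14,0.003,-0.005,0,0,0]]}}

```text
clock: 37.75
eef_pos: [525.7, -286.1, 39.5]
eef_rot: [2.197, 0.047, -2.203]
ft_force: [-0.5, -0.6, 5.9]
width: 11.4
```

```bash
python3 - <<'E'
from plan import *
R=down(np.radians(-87.4))
p,_,o=cur();print(p,o["width"],o["ft_force"])
p1=p+[0,0,110]
e=plan([(p1,R,0,0,37),([515,-95,150],R,0,3)])
plan([([498,27.5,150],R,0),([498,27.5,130],R,0)],*e)
E
```

```text
[ 525.7347 -286.1105   39.4509] 11.372179353405514 [-0.5499 -0.6248  5.8585]
CALL
[[0, -0.147, -0.0, 0.0, -0.0, 0.0, 0.0],
[0, -0.293, -0.0, 0.001, -0.0, 0.0, 0.0],
[0, -0.44, -0.0, 0.001, -0.0, 0.0, 0.0],
[0, -0.44, -0.153, 0.003, -0.0, 0.0, 0.0],
[0, -0.441, -0.306, 0.005, -0.0, 0.0, 0.0],
[0, -0.441, -0.46, 0.007, -0.0, 0.0, 0.0],
[0, -0.441, -0.613, 0.01, -0.0, 0.0, 0.0],
[0, -0.442, -0.766, 0.012, -0.0, 0.0, 0.0],
[0, -0.442, -0.766, 0.012, -0.0, 0.0, 0.0],
[0, -0.442, -0.766, 0.012, -0.0, 0.0, 0.0]]
CALL
[[0, 0.0, 0.0, 0.0, 0.0, 0.0, 0.0],
[0, 0.0, 0.0, 0.0, 0.0, 0.0, 0.0],
[0, 0.0, 0.0, 0.0, 0.0, 0.0, 0.0],
[0, 0.0, 0.0, 0.0, 0.0, 0.0, 0.0],
[0, 0.0, 0.0, 0.0, 0.0, 0.0, 0.0],
[0, 0.0, 0.0, 0.0, 0.0, 0.0, 0.0],
[0, 0.0, 0.0, 0.0, 0.0, 0.0, 0.0],
[0, 0.0, 0.0, 0.0, 0.0, 0.0, 0.0],
[0, 0.0, 0.0, 0.0, 0.0, 0.0, 0.0],
[0, 0.0, 0.0, 0.0, 0.0, 0.0, 0.0]]
end q [-0.4067  0.4098  1.686   0.      1.0458  1.1187]
CALL
[[0, 0.0, -0.164, 0.015, -0.0, 0.0, 0.0],
[0, 0.0, -0.328, 0.03, -0.0, 0.0, 0.0],
[0, 0.0, -0.493, 0.046, -0.0, 0.0, 0.0],
[0, 0.08, -0.493, 0.046, -0.0, 0.0, 0.0],
[0, 0.08, -0.493, 0.046, -0.0, 0.0, 0.0],
[0, 0.08, -0.493, 0.046, -0.0, 0.0, 0.0],
[0, 0.08, -0.493, 0.046, -0.0, 0.0, 0.0],
[0, 0.08, -0.493, 0.046, -0.0, 0.0, 0.0],
[0, 0.08, -0.493, 0.046, -0.0, 0.0, 0.0],
[0, 0.08, -0.493, 0.046, -0.0, 0.0, 0.0]]
end q [-0.1805  0.3836  1.7876 -0.      0.9705  1.3449]
```

Call:
{"api": "carry_out", "payload": {"targets": [[0,-0.147,0,0,0,0,0],[0,-0.293,0,0.001,0,0,0],[0,-0.44,0,0.001,0,0,0],[0,-0.44,-0.12,0.09,0,0,0],[0,-0.44,-0.24,0.18,0,0,0],[0,-0.44,-0.38,0.26,0,0,0],[0,-0.44,-0.53,0.3,0,0,0],[0,-0.44,-0.68,0.3,0,0,0],[0,-0.44,-0.84,0.3,0,0,0],[0,-0.44,-0.98,0.28,0,0,0]]}}

```text
clock: 38.75
eef_pos: [444.6, -42.3, 149.4]
eef_rot: [2.196, 0.049, -2.206]
ft_force: [0.9, 0.4, -0.0]
width: 11.5
```

```bash
python3 - <<'E'
from plan import *
R=down(np.radians(-87.4))
p,_,o=cur();print(p,o["width"],o["ft_force"])
plan([([498,27.5,150],R,0),([498,27.5,130],R,0)])
E
```

```text
[444.6053 -42.2523 149.4227] 11.472310738639408 [ 0.8676  0.397  -0.0271]
CALL
[[0, -0.001, -0.135, -0.113, -0.0, 0.0, 0.0],
[0, -0.003, -0.27, -0.225, -0.0, 0.001, 0.0],
[0, 0.077, -0.27, -0.226, -0.0, 0.001, 0.0],
[0, 0.077, -0.27, -0.226, -0.0, 0.001, 0.0],
[0, 0.077, -0.27, -0.226, -0.0, 0.001, 0.0],
[0, 0.077, -0.27, -0.226, -0.0, 0.001, 0.0],
[0, 0.077, -0.27, -0.226, -0.0, 0.001, 0.0],
[0, 0.077, -0.27, -0.226, -0.0, 0.001, 0.0],
[0, 0.077, -0.27, -0.226, -0.0, 0.001, 0.0],
[0, 0.077, -0.27, -0.226, -0.0, 0.001, 0.0]]
end q [-0.1805  0.3836  1.7876 -0.      0.9705  1.3449]
```

Call:
{"api": "carry_out", "payload": {"targets": [[0,0,-0.135,-0.113,0,0,0],[0,0,-0.27,-0.225,0,0.001,0],[0,0.077,-0.27,-0.226,0,0.001,0],[0,0.077,-0.27,-0.226,0,0.001,0],[0,0.077,-0.27,-0.226,0,0.001,0],[0,0.077,-0.27,-0.226,0,0.001,0],[0,0.077,-0.27,-0.226,0,0.001,0],[0,0.077,-0.27,-0.226,0,0.001,0],[0,0.077,-0.27,-0.226,0,0.001,0],[0,0.077,-0.27,-0.226,0,0.001,0]]}}

```text
clock: 39.75
eef_pos: [498.8, 25.8, 130.2]
eef_rot: [2.203, 0.049, -2.199]
ft_force: [-0.3, -0.3, -0.4]
width: 11.1
```

```bash
python3 - <<'E'
from plan import *
p,R,o=cur();print(p,o["width"])
w=ctrl.snapshot("wrist"); save("w21",w["frame"]);print(rel([498,27.5,110],down(np.radians(-87.4))))
E
```

```text
[498.8169  25.7838 130.1898] 11.089160062443003
[ 0.0806 -0.0067  0.0032 -0.0005 -0.0003  0.0003]
```

View pics/w21.png

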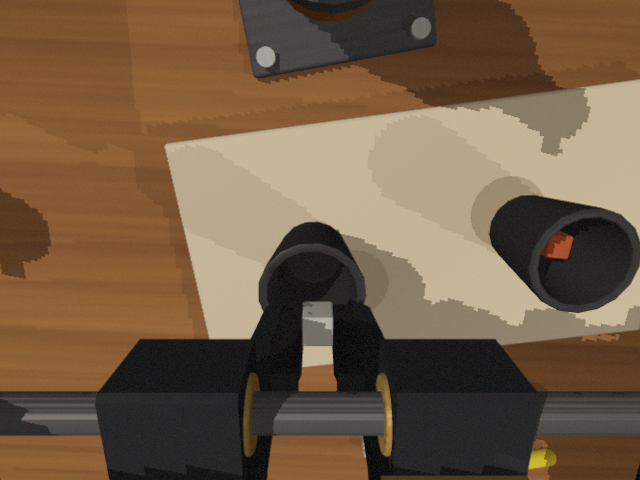

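Call:
{"api": "carry_out", "payload": {"targets": [[0,0.02,-0.009,0.002,0,0,0],[0,0.05,-0.009,0.002,0,0,0],[0,0.08,-0.009,0.002,0,0,0],[0,0.08,-0.009,0.002,0,0,0],[0,0.08,-0.009,0.002,0,0,0],[0.3,0.08,-0.009,0.002,0,0,0],[0.3,0.08,-0.009,0.002,0,0,0],[0.3,0.08,-0.009,0.002,0,0,0],[0.3,-0.05,-0.009,0.002,0,0,0],[0.3,-0.17,-0.009,0.002,0,0,0]]}}

```text
clock: 40.8
eef_pos: [497.9, 28.1, 173.3]
eef_rot: [2.202, 0.049, -2.2]
ft_force: [1.0, -0.2, 0.2]
width: 26.6
```

```bash
python3 - <<'E'
from plan import *
p,R,o=cur();print(p,o["width"],o["ft_force"])
w=ctrl.snapshot("wrist"); save("w22",w["frame"])
R=down(np.radians(-87.4))
e=plan([([515,-180,175],R,.3)])
plan([([529.5,-300,175],R,.3),([529.8,-329.8,110],R,.3),([529.8,-329.8,80],R,.3)],*e)
E
```

```text
[497.8703  28.0615 173.2831] 26.590548706395946 [ 1.0437 -0.1579  0.2398]
CALL
[[0.3, 0.003, 0.167, -0.005, -0.0, -0.0, 0.0],
[0.3, 0.005, 0.333, -0.01, -0.0, -0.001, 0.0],
[0.3, 0.008, 0.5, -0.015, -0.0, -0.001, 0.0],
[0.3, 0.01, 0.667, -0.02, -0.0, -0.001, 0.0],
[0.3, 0.013, 0.833, -0.025, -0.0, -0.001, 0.0],
[0.3, 0.013, 0.833, -0.025, -0.0, -0.001, 0.0],
[0.3, 0.013, 0.833, -0.025, -0.0, -0.001, 0.0],
[0.3, 0.013, 0.833, -0.025, -0.0, -0.001, 0.0],
[0.3, 0.013, 0.833, -0.025, -0.0, -0.001, 0.0],
[0.3, 0.013, 0.833, -0.025, -0.0, -0.001, 0.0]]
end q [-0.5514  0.4292  1.5827  0.      1.1297  0.9741]
CALL
[[0.3, 0.0, 0.161, -0.012, 0.0, 0.0, 0.0],
[0.3, 0.0, 0.321, -0.024, 0.0, 0.0, 0.0],
[0.3, 0.0, 0.482, -0.036, -0.0, -0.0, 0.0],
[0.3, 0.13, 0.542, -0.034, -0.0, -0.0, 0.0],
[0.3, 0.26, 0.601, -0.032, -0.0, -0.0, 0.0],
[0.3, 0.38, 0.601, -0.032, -0.0, -0.0, 0.0],
[0.3, 0.38, 0.601, -0.032, -0.0, -0.0, 0.0],
[0.3, 0.38, 0.601, -0.032, -0.0, -0.0, 0.0],
[0.3, 0.38, 0.601, -0.032, -0.0, -0.0, 0.0],
[0.3, 0.38, 0.601, -0.032, -0.0, -0.0, 0.0]]
end q [-0.7445  0.7029  1.4068 -0.      1.0319  0.7809]
```

View pics/w22.png

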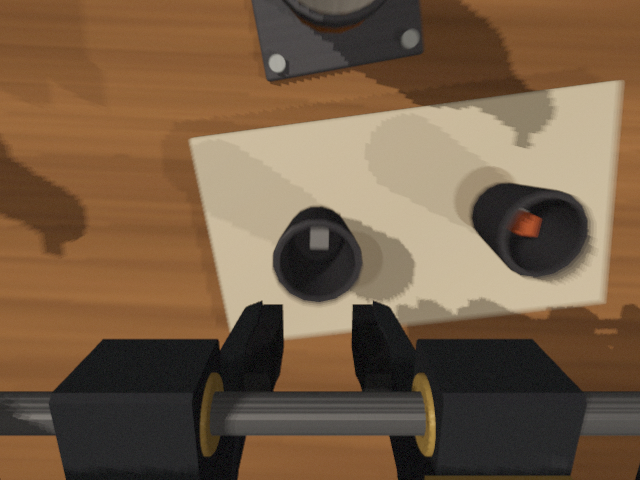

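Call:
{"api": "carry_out", "payload": {"targets": [[0.3,0.003,0.167,-0.005,0,0,0],[0.3,0.005,0.333,-0.01,0,-0.001,0],[0.3,0.008,0.5,-0.015,0,-0.001,0],[0.3,0.01,0.667,-0.02,0,-0.001,0],[0.3,0.013,0.833,-0.025,0,-0.001,0],[0.3,0.013,0.98,-0.035,0,-0.001,0],[0.3,0.013,0.98,-0.035,0,-0.001,0],[0.3,0.013,0.98,-0.035,0,-0.001,0],[0.3,0.013,0.98,-0.035,0,-0.001,0],[0.3,0.013,0.98,-0.035,0,-0.001,0]]}}

```text
clock: 41.85
eef_pos: [517.4, -215.2, 168.9]
eef_rot: [2.195, 0.051, -2.205]
ft_force: [-0.4, 0.9, 0.2]
width: 26.4
```

```bash
python3 - <<'E'
from plan import *
p,R,o=cur();print(p,o["width"],o["ft_force"])
R=down(np.radians(-87.4))
plan([([529.5,-300,165],R,.3),([529.8,-329.8,110],R,.3),([529.8,-329.8,80],R,.3)])
E
```

```text
[ 517.4191 -215.1939  168.9347] 26.39147771888488 [-0.3837  0.8866  0.1739]
CALL
[[0.3, 0.007, 0.171, -0.017, -0.0, 0.0, 0.0],
[0.3, 0.015, 0.341, -0.033, -0.0, 0.001, 0.0],
[0.3, 0.125, 0.401, -0.032, -0.0, 0.001, 0.0],
[0.3, 0.235, 0.461, -0.03, -0.0, 0.001, 0.0],
[0.3, 0.355, 0.461, -0.031, -0.0, 0.001, 0.0],
[0.3, 0.355, 0.461, -0.031, -0.0, 0.001, 0.0],
[0.3, 0.355, 0.461, -0.031, -0.0, 0.001, 0.0],
[0.3, 0.355, 0.461, -0.031, -0.0, 0.001, 0.0],
[0.3, 0.355, 0.461, -0.031, -0.0, 0.001, 0.0],
[0.3, 0.355, 0.461, -0.031, -0.0, 0.001, 0.0]]
end q [-0.7445  0.7029  1.4068 -0.      1.0319  0.7809]
```

Call:
{"api": "carry_out", "payload": {"targets": [[0.3,0.007,0.171,-0.017,0,0,0],[0.3,0.015,0.341,-0.033,0,0.001,0],[0.3,0.125,0.401,-0.032,0,0.001,0],[0.3,0.235,0.461,-0.03,0,0.001,0],[0.3,0.355,0.461,-0.031,0,0.001,0],[0.3,0.355,0.461,-0.031,0,0.001,0],[0.3,0.355,0.461,-0.031,0,0.001,0],[0.3,0.355,0.461,-0.031,0,0.001,0],[0.3,0.355,0.461,-0.031,0,0.001,0],[0.3,0.355,0.461,-0.031,0,0.001,0]]}}

```text
clock: 42.85
eef_pos: [530.0, -331.0, 80.9]
eef_rot: [2.204, 0.048, -2.197]
ft_force: [-0.1, 0.3, -0.2]
width: 26.6
```

```bash
python3 - <<'E'
from ov import *
p,R,o=cur(); print(p,o["width"])
ov("w23",[(529.8,-329.8)],roi=(200,100,460,340))
print(rel([529.8,-329.8,40.5],down(np.radians(-87.4))))
E
```

```text
[ 529.9859 -331.031    80.9409] 26.648360768386556
[ 0.1607 -0.0048  0.0005 -0.0004 -0.0005  0.0002]
```

View pics/w23.png

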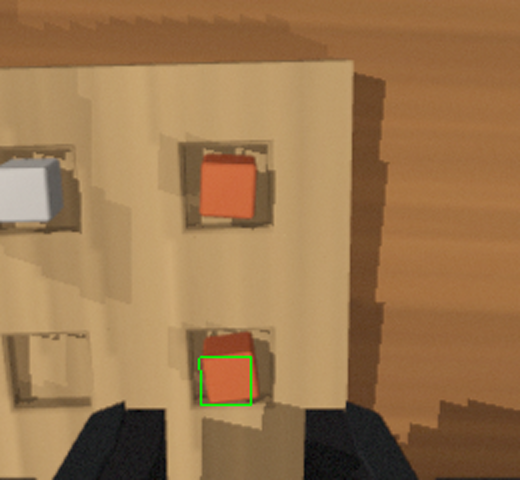

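Call:
{"api": "carry_out", "payload": {"targets": [[0.3,0.07,-0.001,0,0,0,0],[0.3,0.12,-0.001,0,0,0,0],[0.3,0.16,-0.001,0,0,0,0],[0.3,0.16,-0.001,0,0,0,0],[0.3,0.16,-0.001,0,0,0,0],[0,0.16,-0.001,0,0,0,0],[0,0.16,-0.001,0,0,0,0],[0,0.16,-0.001,0,0,0,0],[0,0.16,-0.001,0,0,0,0],[0,0.16,-0.001,0,0,0,0]]}}

```text
clock: 43.9
eef_pos: [529.6, -330.6, 39.7]
eef_rot: [2.203, 0.049, -2.199]
ft_force: [-0.4, 0.9, -0.4]
width: 11.4
```

Call:
{"api": "carry_out", "payload": {"targets": [[0,-0.147,0,0,0,0,0],[0,-0.293,0,0.001,0,0,0],[0,-0.44,0,0.001,0,0,0],[0,-0.44,-0.13,0.09,0,0,0],[0,-0.44,-0.26,0.18,0,0,0],[0,-0.44,-0.4,0.26,0,0,0],[0,-0.44,-0.54,0.31,0,0,0],[0,-0.44,-0.7,0.31,0,0,0],[0,-0.44,-0.85,0.31,0,0,0],[0,-0.44,-0.99,0.31,0,0,0]]}}

```text
clock: 44.9
eef_pos: [441.1, -85.4, 150.4]
eef_rot: [2.203, 0.049, -2.198]
ft_force: [0.4, -0.2, -0.1]
width: 11.5
```

```bash
python3 - <<'E'
from plan import *
R=down(np.radians(-87.4))
p,_,o=cur();print(p,o["width"],o["ft_force"])
plan([([453,-30,150],R,0),([498,27.8,150],R,0),([498,27.8,130],R,0)])
E
```

```text
[441.1096 -85.4147 150.385 ] 11.524500825553256 [ 0.408  -0.1957 -0.0872]
CALL
[[0, 0.001, -0.11, -0.028, -0.0, -0.0, 0.0],
[0, 0.002, -0.219, -0.057, -0.0, -0.0, 0.0],
[0, 0.003, -0.331, -0.152, -0.0, -0.0, 0.0],
[0, 0.003, -0.443, -0.247, -0.0, -0.0, 0.0],
[0, 0.083, -0.443, -0.246, -0.0, -0.0, 0.0],
[0, 0.083, -0.443, -0.246, -0.0, -0.0, 0.0],
[0, 0.083, -0.443, -0.246, -0.0, -0.0, 0.0],
[0, 0.083, -0.443, -0.246, -0.0, -0.0, 0.0],
[0, 0.083, -0.443, -0.246, -0.0, -0.0, 0.0],
[0, 0.083, -0.443, -0.246, -0.0, -0.0, 0.0]]
end q [-0.1799  0.3836  1.7875 -0.      0.9705  1.3455]
```

Call:
{"api": "carry_out", "payload": {"targets": [[0,0.001,-0.11,-0.028,0,0,0],[0,0.002,-0.219,-0.057,0,0,0],[0,0.003,-0.331,-0.152,0,0,0],[0,0.003,-0.443,-0.247,0,0,0],[0,0.083,-0.443,-0.246,0,0,0],[0,0.083,-0.443,-0.246,0,0,0],[0,0.083,-0.443,-0.246,0,0,0],[0,0.083,-0.443,-0.246,0,0,0],[0,0.083,-0.443,-0.246,0,0,0],[0,0.083,-0.443,-0.246,0,0,0]]}}

```text
clock: 45.9
eef_pos: [498.3, 26.1, 130.3]
eef_rot: [2.204, 0.048, -2.198]
ft_force: [0.0, 0.1, -0.5]
width: 10.8
```

```bash
python3 - <<'E'
from plan import *
p,R,o=cur();print(p,o["width"])
w=ctrl.snapshot("wrist"); save("w24",w["frame"]);print(rel([498,28,110],down(np.radians(-87.4))))
E
```

```text
[498.3052  26.0511 130.2669] 10.80866970202955
[ 0.0805 -0.0074  0.0011 -0.0005 -0.0004  0.0003]
```

View pics/w24.png

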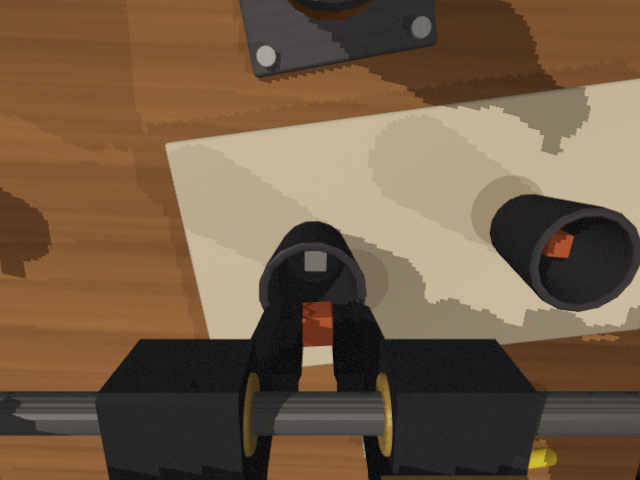

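Call:
{"api": "carry_out", "payload": {"targets": [[0,0.02,-0.008,0.001,0,0,0],[0,0.05,-0.008,0.001,0,0,0],[0,0.08,-0.008,0.001,0,0,0],[0,0.08,-0.008,0.001,0,0,0],[0,0.08,-0.008,0.001,0,0,0],[0.3,0.08,-0.008,0.001,0,0,0],[0.3,0.08,-0.008,0.001,0,0,0],[0.3,0.08,-0.008,0.001,0,0,0],[0.3,-0.08,-0.008,0.001,0,0,0],[0.3,-0.24,-0.008,0.001,0,0,0]]}}

```text
clock: 46.95
eef_pos: [497.3, 28.3, 190.4]
eef_rot: [2.201, 0.05, -2.201]
ft_force: [0.3, -0.2, 1.2]
width: 26.5
```

```bash
python3 - <<'E'
from plan import *
p,R,o=cur();print(p,o["width"],o["ft_force"])
w=ctrl.snapshot("wrist"); save("w25",w["frame"]);t=ctrl.snapshot("top");save("t25",t["frame"])
s=ctrl.snapshot("side")
print("cap est", tri([ray(t,(328,188.7)),ray(s,(356.8,230.3))]),atz(t,(328,188.7),186),atz(s,(356.8,230.3),186))
E
```

```text
[497.2997  28.2964 190.3832] 26.45582951613561 [ 0.2983 -0.1744  1.2175]
cap est [652.4539  26.4409 184.4692] [649.9894  26.7613 186.    ] [653.9475  24.8271 186.    ]
```

View pics/w25.png

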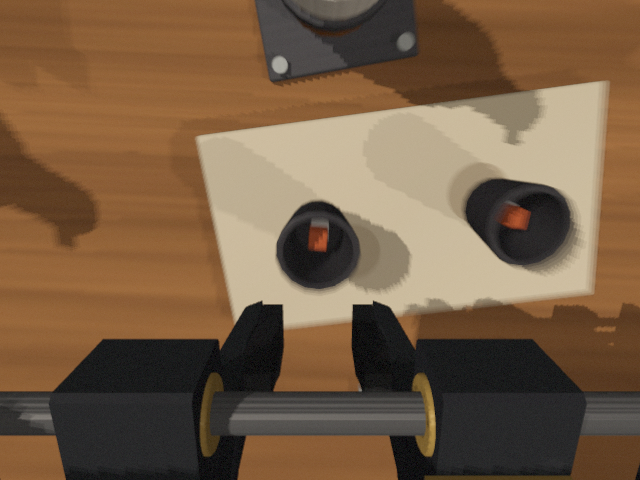

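View pics/t25.png

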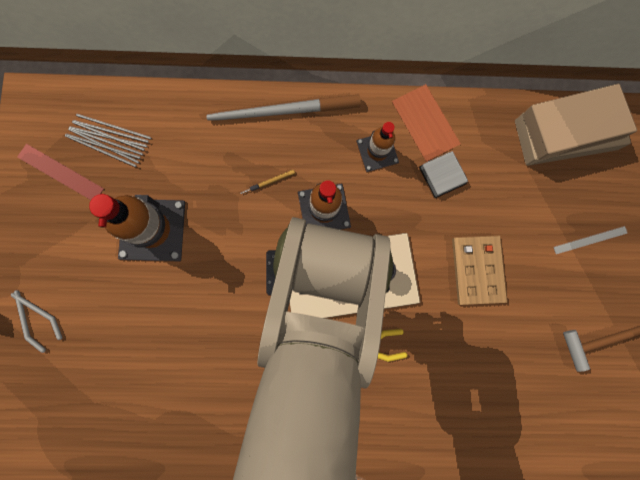

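```bash
python3 - <<'E'
from plan import *
R=down(np.radians(-87.4))
plan([([500,28,240],R,0),([651.5,26.3,235],R,0,2)])
E
```

```text
CALL
[[0, -0.096, 0.0, -0.003, -0.0, -0.001, 0.0],
[0, -0.193, 0.001, -0.007, -0.0, -0.001, 0.0],
[0, -0.187, 0.009, -0.158, -0.0, -0.001, 0.0],
[0, -0.181, 0.017, -0.309, -0.0, -0.001, 0.0],
[0, -0.175, 0.025, -0.46, -0.0, -0.001, 0.0],
[0, -0.169, 0.033, -0.612, -0.0, -0.001, 0.0],
[0, -0.169, 0.033, -0.612, -0.0, -0.001, 0.0],
[0, -0.169, 0.033, -0.612, -0.0, -0.001, 0.0],
[0, -0.169, 0.033, -0.612, -0.0, -0.001, 0.0],
[0, -0.169, 0.033, -0.612, -0.0, -0.001, 0.0]]
end q [-0.1392  0.6389  1.0838  0.      1.4189  1.3862]
```

Call:
{"api": "carry_out", "payload": {"targets": [[0,-0.096,0,-0.003,0,-0.001,0],[0,-0.193,0.001,-0.007,0,-0.001,0],[0,-0.187,0.009,-0.158,0,-0.001,0],[0,-0.181,0.017,-0.309,0,-0.001,0],[0,-0.175,0.025,-0.46,0,-0.001,0],[0,-0.169,0.033,-0.612,0,-0.001,0],[0,-0.169,0.033,-0.612,0,-0.001,0],[0,-0.169,0.033,-0.612,0,-0.001,0],[0,-0.169,0.033,-0.612,0,-0.001,0],[0,-0.169,0.033,-0.612,0,-0.001,0]]}}

```text
clock: 48.1
eef_pos: [650.2, 26.5, 232.8]
eef_rot: [2.196, 0.049, -2.205]
ft_force: [0.1, 0.0, 0.2]
width: 0.0
```

```bash
python3 - <<'E'
from plan import *
p,R,o=cur();print(p,R[:,0],o["width"],o["ft_force"])
for n in ("wrist","top","side"): 
    w=ctrl.snapshot(n); save(n+"26",w["frame"])
    if n=="side": crop(w,"s26c",240,200,400,350,4)
    if n=="top": print(fit_stand(w,498,28),fit_stand(w,518,-91))
print(rel([651.5,26.3,214],down(np.radians(-87.4))))
E
```

```text
[650.1892  26.5206 232.7771] [-0.0042  0.0018 -1.    ] 0.004344452578272857 [0.1068 0.0389 0.2096]
(array([498.,  28.]), np.float64(1.0)) (array([517.2447, -89.5781]), np.float64(0.20154313771335053))
[ 0.0754  0.001  -0.0041 -0.0004  0.0006  0.0003]
```

View pics/top26.png

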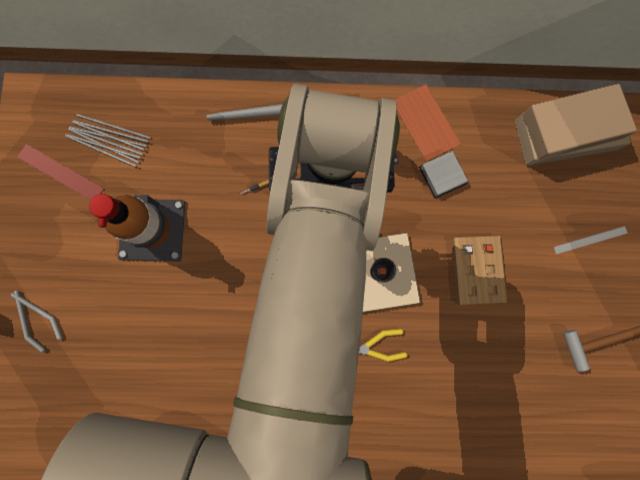

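View pics/s26c.png

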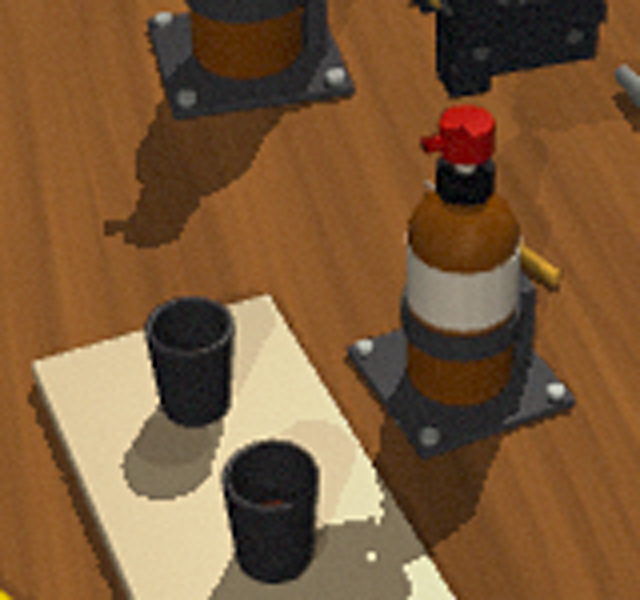

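View pics/wrist26.png

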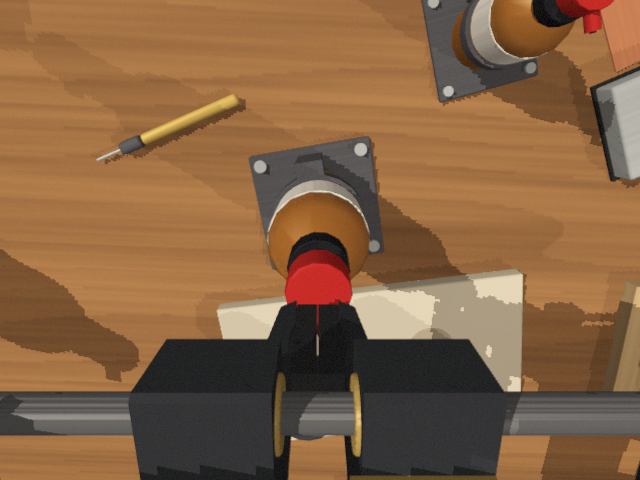

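Call:
{"api": "carry_out", "payload": {"targets": [[0,0.04,0.001,-0.004,0,0,0],[0,0.072,0.001,-0.004,0,0,0],[0,0.072,0.001,-0.004,0,0,0],[0,0.08,0.001,-0.004,0,0,0],[0,0.084,0.001,-0.004,0,0,0],[0,0.088,0.001,-0.004,0,0,0],[0,0.092,0.001,-0.004,0,0,0],[0,0.096,0.001,-0.004,0,0,0],[0,0.1,0.001,-0.004,0,0,0],[0,0.1,0.001,-0.004,0,0,0]]}}

```text
clock: 49.25
eef_pos: [651.9, 26.3, 207.5]
eef_rot: [2.196, 0.049, -2.205]
ft_force: [-1.7, -0.3, 5.2]
width: 0.5
```

Call:
{"api": "carry_out", "payload": {"targets": [[0,0.006,0,0,0,0,0],[0,0.012,0,0,0,0,0],[0,0.018,0,0,0,0,0],[0,0.022,0,0,0,0,0],[0,0.025,0,0,0,0,0],[0,0.025,0,0,0,0,0],[0,0.025,0,0,0,0,0],[0,0.025,0,0,0,0,0],[0,0.025,0,0,0,0,0],[0,0.025,0,0,0,0,0]]}}

```text
clock: 50.25
eef_pos: [651.9, 26.3, 203.3]
eef_rot: [2.198, 0.049, -2.203]
ft_force: [-6.4, -0.4, 16.1]
width: 0.6
```

```bash
python3 - <<'E'
from plan import *
w=ctrl.snapshot("side"); crop(w,"s27c",240,200,400,350,4)
E
```

```text
(no output)
```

View pics/s27c.png

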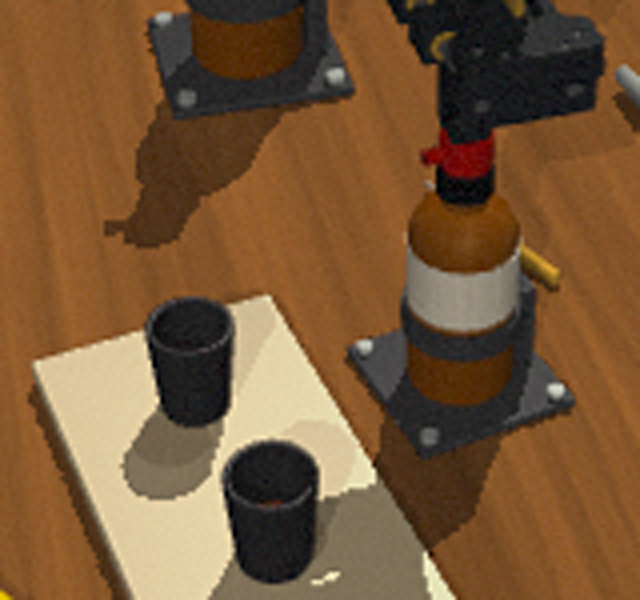

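Cap is down onto its collar and both crucibles still stand. Raise, and move back for a look.

Call:
{"api": "carry_out", "payload": {"targets": [[0,-0.03,0,0,0,0,0],[0,-0.1,0,0,0,0,0],[0,-0.22,0,0,0,0,0],[0,-0.36,0,0,0,0,0],[0,-0.36,0,0.15,0,0,0],[0,-0.36,0,0.3,0,0,0],[0,-0.36,0,0.45,0,0,0],[0,-0.36,0,0.6,0,0,0],[0,-0.36,0,0.7,0,0,0],[0,-0.36,0,0.7,0,0,0]]}}

```text
clock: 51.3
eef_pos: [475.5, 18.8, 292.1]
eef_rot: [2.196, 0.049, -2.206]
ft_force: [1.0, -0.1, -0.8]
width: 0.7
```

```bash
python3 - <<'E'
from plan import *
p,R,o=cur();print(p,o["ft_force"])
w=ctrl.snapshot("side"); crop(w,"s28c",240,200,400,350,4)
w=ctrl.snapshot("wrist"); save("w28",w["frame"])
t=ctrl.snapshot("top"); save("t28",t["frame"])
E
```

```text
[475.4948  18.8017 292.0597] [ 1.0446 -0.0706 -0.7631]
```

View pics/s28c.png

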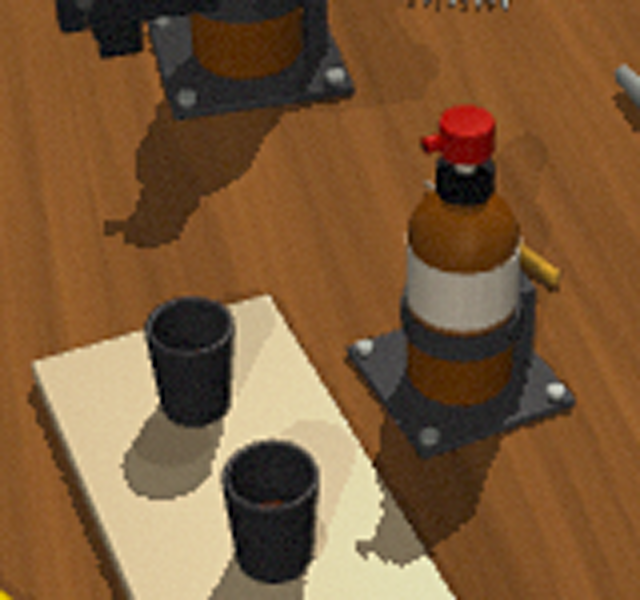

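View pics/w28.png

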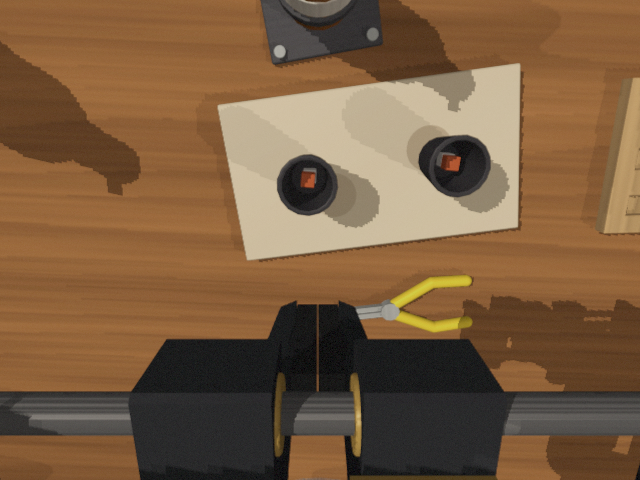

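```bash
python3 - <<'E'
from plant import ctrl
print(ctrl.finish_job()); print(ctrl.get_obs()["clock"])
E
```

```text
the job is handed in; nothing more can be done
None
the job is handed in; nothing more can be done
```

The job is done and handed in at about 51 s of the 210 s allowed; the hand-in reports no verdict.

- **Crucibles:** Two of the three were present. I stood both on the kiln board, and put one silver and one copper piece in each, leaving the spare pair in the tray.
- **Sprayer:** I pressed the cap of the middle-sized bottle, the one just behind the board. It stopped about 8 mm down with the wrist reading 16 N, which is well above the 8.5 N the spring needs. It then came back up.
- **Last checks:** The final side and wrist pictures show both crucibles upright and well inside the board edges. The copper shows in each, with grey beside it that I take for the silver. The cap is up, the pliers are where they were, and the arm is clear of everything. The scriber and steel block showed no sign of moving in the earlier views, and I never worked near them.
- **Disagreements:** The top and wrist cameras differed by 3–6 mm in y on the pieces and rims. I split the difference and corrected against the wrist view, and every grasp and drop landed. I saw no grip slackening and no crucible knocked aside.

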